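# Park and pin the banding wheel

### The job

Park the banding wheel: slide its heavy base back across the bench (it walks best by nudging its two front corners in turn) until its back edge stands flush against the wooden bench stop. Then use the wooden knob to turn the round head until the hole in its ear is over the hole in the base's lug, take the steel locking pin from the wooden block and push it down through both holes until its collar rests on the ear, and let go. Never tip the wheel, and leave everything else on the bench where it stands.

Things in the scene. Friction and masses are not known exactly. Their poses are not given: they have to be found in the camera images.
- stop: Wooden bar fixed across the bench, 400 mm long (its y), 30 mm deep, 35 mm high. Origin: middle of the lower edge of its front face (the face towards the robot); x points away from the robot, through the bar; the front face is its x = 0 plane.
- wheel: Base of the banding wheel (pottery turntable), loose on the bench, about 1.4 kg with its head; slides flat under a push of 5 to 16 N and stays where left. Grey plate 170 (x) by 200 (y) by 25 mm thick with a pedestal for the turning head. Origin: centre of its underside, on the head's axis; x points to its back edge (the one that goes to the stop), y to its left, z up.
- back_left (a point): Back left corner of the base plate, 12.5 mm above the bench (base frame x 85, y 100 mm).
- back_right (a point): Back right corner of the base plate, 12.5 mm above the bench (base frame x 85, y -100 mm).
- front_left (a point): Point on the base plate's front face for pushing near the left corner, 12.5 mm above the bench (base frame x -85, y 85 mm).
- front_right (a point): Point on the base plate's front face for pushing near the right corner (base frame x -85, y -85 mm).
- lug_hole (a point): Upper mouth of the vertical 14 mm through hole in the base's lug: base frame x 0, y 100, z 66 mm. The lug is a fixed 36 mm square tab, 14 mm thick, on the wheel's left side, reaching 18 mm beyond the plate's left edge. Free space from under it (z 52 mm) down to the plate's top (z 25 mm).
- head (a joint): Angle of the turning head on the base, rad: 0 when the ear's hole is exactly over the lug's hole, positive when the head stands turned clockwise seen from above (ear towards the back); free to turn from -0.5 to 1.9 with light friction (0.08 N m), stays where it is left.
- ear_hole (a point): Mouth (upper end) of the vertical 14 mm through hole in the head's ear. The head is an aluminium disc 150 mm across and 14 mm thick, its top 84 mm above the bench; the ear is a 36 mm square tab at its rim in the same plane, the hole 100 mm from the axis. When aligned the ear lies 4 mm above the lug.
- knob_mid (a point): Middle of the wooden turning knob, a cylinder 22 mm across and 45 mm tall (84 to 129 mm above the bench) fixed upright on the head 60 mm from its axis, 120 degrees clockwise from the ear seen from above (base frame x 52, y -30 mm when aligned).
- block: Wooden block fixed to the bench, 130 mm (x) by 60 mm (y) by 55 mm high, origin at the centre of its underside, with two upright holes 14 mm wide, 50 mm deep, at x -36 mm (the pin stands in it) and x +36 mm (a wooden clay stamp stands in it).
- pin_grip (a point): Centre of the steel locking pin's flat grip, 26 mm (x) by 12 mm (y) by 40 mm tall. Under it a round collar 22 mm across, 5 mm thick, then the shank, 10 mm across, 48 mm long, tip tapered. The shank's end lies 73 mm, the collar's underside 25 mm below this point. z points up along the pin. 80 g; stands upright in the block, collar on the block's top (loose fit, leans a little).
- pin_tip (a point): End of the pin's shank.
- stamp_mid (a point): Bystander: wooden stamp standing in the block's other hole, round grip 24 mm across, centre of the grip, 65 mm above the bench; its top is 80 mm above the bench.
- jar_mid (a point): Bystander: brown jar 68 mm across, 85 mm tall, its centre.
- mug_mid (a point): Bystander: white mug 80 mm across, 90 mm tall, its centre.
- bowl_mid (a point): Bystander: bowl 120 mm across, 50 mm tall, its centre.
- brush_grip (a point): Bystander: brush 170 mm long lying on the bench, its handle.
- rib_mid (a point): Bystander: flat wooden shaping rib, 100 by 45 by 7 mm, its centre.

How it is judged:
By the outcome, as a careful person would: the job done as asked, in the order asked, and still so for the second after the job is handed in, with the robot touching nothing.
It also fails if it takes over 72 s, if anything falls off the work surface, if the arm or the gripper's body presses on something with over 40 N, if the wrist force passes 120 N, or if a joint passes its speed limit or range.

### The arm

A 6-joint arm with a two-finger parallel gripper is mounted at the origin on the work surface. World frame = base frame: x ahead of the robot, y to its left, z up, the work surface at z = 0. Lengths are in mm, angles in rad, forces in N, time in s.
With the tool pointing down it reaches from about 350 to 875 mm from the base axis. Payload 4.2 kg.
Tool frame: the origin (TCP) lies midway between the tips of the shut fingers; the grasp point (between the pads) lies 19 mm behind it (r.hold_point_z is the distance from the TCP to the grasp point, in mm); x points along the fingers, z is the direction in which the jaws open and shut, and the axes are right-handed (so a half turn about x gives the same grasp; the last joint's range is limited). The gripper opens to 87 mm and grips with 3 to 60 N. Pads are 19 mm wide; open, the fingers measure 117 mm over their backs; the gripper's body (75 mm by 190 mm) begins 51 mm behind the grasp point.
Start: joints at [1.394, 0.385, 0.008, 0, -1.194, -0.259], TCP at [263.801, 566.576, 222.55] pointing down, gripper open.
Joint ranges: [-3.14, 3.14], [-1.21, 2.06], [-1.07, 1.41], [-3.16, 2.05], [-2.99, -0.16], [-3.1, 3.1]. Speed limits (rad/s): [2.79, 2.79, 3.14, 3.14, 3.14, 3.14].

### API

Orientations are given as a unit quaternion [w, x, y, z].
In Python, from workcell import r, eyes, finish_job gives the robot as it stands.
- The arm moves only by the tool send_rows, never from a script. Its argument "increments" is a list that holds one entry, the list of rows, each a list of 7 numbers: the shift along the tool's x, y, z in cm, then the turn, a rotation vector about the tool's x, y, z in degrees, then the finger opening in cm, from 0 to 8.7. In form: [[[x, y, z, rx, ry, rz, grip], ...]]. A call has 1 to 12 rows; each row shifts and turns the pose as measured when the row begins, along the tool's axes as they then stand; what a row does not reach is not made up. A row lasts 1/12 s, in which the tool goes at most 41.7 mm and 7.16 degrees, less where a joint would pass 70% of its speed; a pose out of reach is approached as far as the arm can. A call with a gripper value outside its range is refused whole. The fingers move at their own pace and stop on an object; "force" is the grip in N (left out, the last holds). Time passes only in rows, so rows that do not move let the fingers close. It gives the time, the measured TCP pose, the force and the opening at its end, in the units of the state.
- r.sense(): the state, without advancing time (a new reading comes with each control period).
- eyes.camera(name): name is "side" or "top"; returns a dict with "color" (384x512x3 uint8, red, green, blue), "vfov" (degrees; the focal length in pixels is half the picture's height over the tangent of half this angle, whatever the lens; pixels are square), "cx", "cy" (the principal point, pixels), "dist_coeffs" ([k1, k2, p1, p2, k3] as OpenCV has them; the pictures are not rectified), "R" (3x3) and "t" (3): a world point X has camera coordinates R X + t. Camera axes: x right, y down, z forward; pixel columns grow to the right and rows downward; lengths in mm; the calibration is good to about 2 mm. A picture is of the moment at which its call begins. There is no depth.
- finish_job(): hands the job in, once; it reports no verdict.
The state is a dict: "clock": time; "joint_positions": joint angles; "joint_velocities": joint speeds; "tau": joint torques, N m; "tool_pos": TCP position; "tool_rot": TCP orientation; "contact_force": force on the tool from outside, world axes, zero at the start; "moment": the same for the moment, N m; "grip_width": finger opening in mm.
Only numpy, scipy, OpenCV 4.12 (cv2) and the standard library are available. Lean on these libraries where they do the work, as an engineer would, in place of code of your own. Each camera call takes 0.05 s, during which the arm holds its last target.

## Working session

There is one attempt and no reset: what is moved stays moved. The work goes in short steps, Python scripts to look and compute and a tool call to move; the robot and the scene stay as the last step left them, time stands still between calls to the robot, and variables do not carry over. Pictures are saved under pics/ and viewed, and the job is handed in when it is done.

Besides the shell and the picture viewer there is one more tool, called after "Emit:" in YAML: its name, and indented under it one key for each argument. send_rows: Moves the arm, as the interface text tells. Its arguments: {"type":"object","properties":{"increments":{"type":"array"},"force":{"type":"number"}},"required":["increments"]}

```bash
ls; mkdir -p pics; cat > h.py <<'E'
import numpy as np, cv2
from workcell import r, eyes, finish_job
def cam(n):
    c=eyes.camera(n); return c
def K(c):
    f=c["color"].shape[0]/2/np.tan(np.radians(c["vfov"])/2)
    return np.array([[f,0,c["cx"]],[0,f,c["cy"]],[0,0,1.]])
def ray(c,uv):
    p=cv2.undistortPoints(np.array([[uv]],float),K(c),np.array(c["dist_coeffs"],float))[0,0]
    R=np.array(c["R"]);t=np.array(c["t"])
    return -R.T@t, R.T@np.array([p[0],p[1],1.])
def onz(c,uv,z):
    o,d=ray(c,uv); return o+d*(z-o[2])/d[2]
def tri(c1,u1,c2,u2):
    o1,d1=ray(c1,u1);o2,d2=ray(c2,u2)
    A=np.stack([d1,-d2],1);s=np.linalg.lstsq(A,o2-o1,rcond=None)[0]
    a=o1+d1*s[0];b=o2+d2*s[1];return (a+b)/2,np.linalg.norm(a-b)
def proj(c,X):
    R=np.array(c["R"],float);t=np.array(c["t"],float)
    return cv2.projectPoints(np.array(X,float).reshape(-1,3),cv2.Rodrigues(R)[0],t,K(c),np.array(c["dist_coeffs"],float))[0][:,0]
def save(c,n,s=1.5,box=None):
    im=c["color"][:,:,::-1]
    if box: x0,y0,x1,y1=box; im=im[y0:y1,x0:x1]
    cv2.imwrite("pics/"+n+".png",cv2.resize(im,None,fx=s,fy=s,interpolation=cv2.INTER_CUBIC))
E
python3 - <<'E'
from h import *
print(r.sense())
for n in("side","top"):
    c=cam(n);save(c,n+"0");print(n,c["vfov"],c["cx"],c["cy"],c["dist_coeffs"],-np.array(c["R"]).T@np.array(c["t"]))
E
```

```text
pics
{'clock': 0.0, 'joint_positions': array([ 1.39358531e+00,  3.85557738e-01,  6.66869083e-03, -5.31428727e-04,
       -1.19398018e+00, -2.58608846e-01]), 'joint_velocities': array([ 0.00025808,  0.00014113,  0.00082919, -0.00070125,  0.00198319,
        0.00082325]), 'tau': array([ 2.43393742e-04, -3.90674937e+01,  1.87403029e+01,  4.22011748e+00,
        1.09819372e-02, -1.96188867e-04]), 'tool_pos': array([263.56501357, 566.06548509, 221.47083823]), 'tool_rot': array([-0.38044284, -0.59568224, -0.3796018 ,  0.59693248]), 'contact_force': array([-0.49686598, -0.28881773,  0.0851614 ]), 'moment': array([-0.03463918,  0.04040129, -0.02274883]), 'grip_width': 87.18044205458071}
side 50.31463105368936 256.12135068399226 188.68215520727705 [-0.13798508  0.          0.          0.          0.        ] [ 373.16782993 -928.25630711  644.89444255]
top 54.948875598945015 251.4888288847991 193.91731866970258 [-0.03769079  0.          0.          0.          0.        ] [437.5854111    1.86739289 980.57449088]
```

View pics/side0.png

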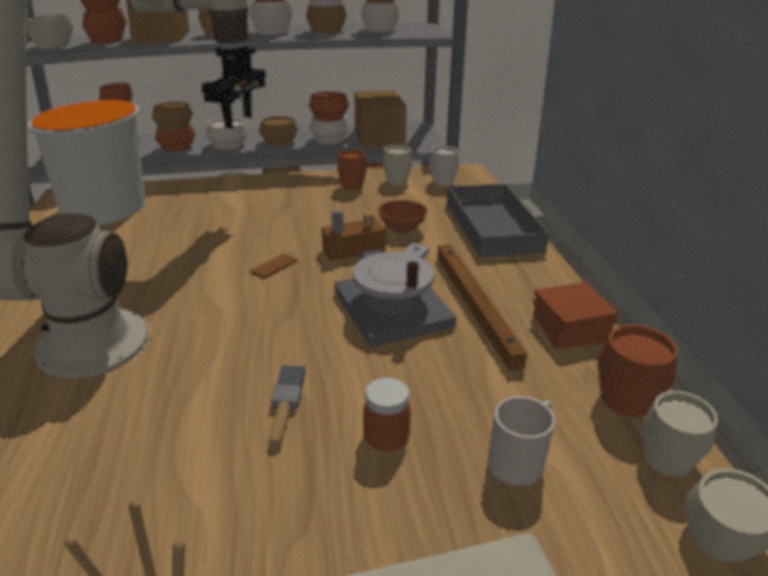

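View pics/top0.png

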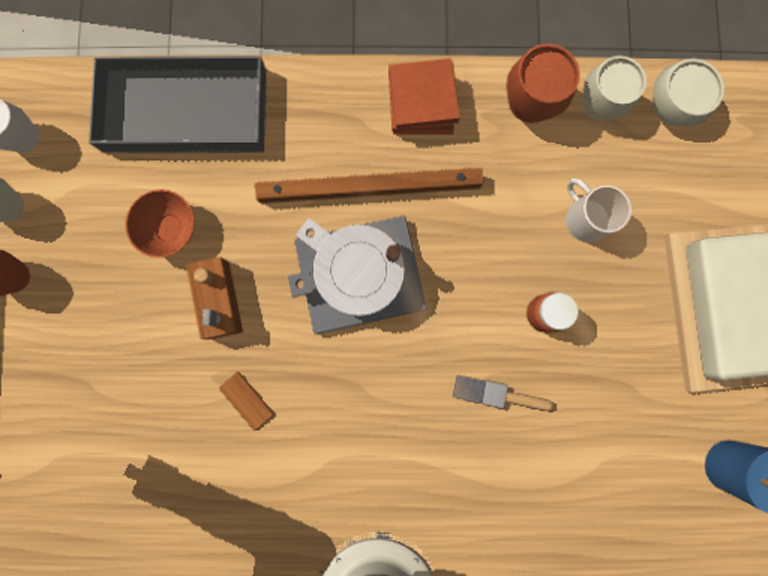

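Top view (shown at 1.5x): the wheel is at about (358,275), the stop bar runs across at about (370,187), and the block is at (214,298) with the pin in the hole nearer the robot. I'll zoom in on these.

```bash
python3 - <<'E'
from h import *
c=cam("top");save(c,"t1",3.6,(115,105,335,235))
c=cam("side");save(c,"s1",4,(200,110,360,250))
E
```

```text
(no output)
```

View pics/t1.png

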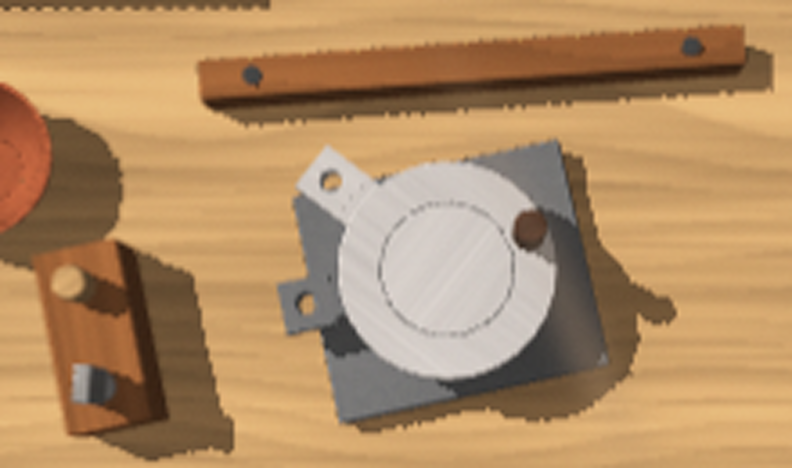

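View pics/s1.png

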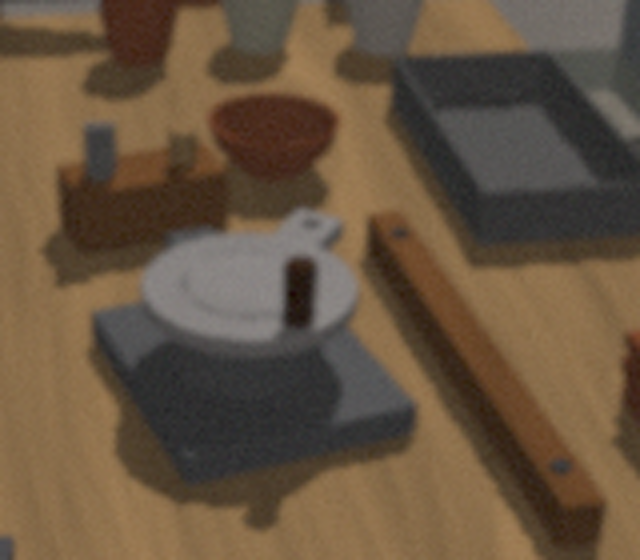

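```bash
cat > m.py <<'E'
from h import *
P=lambda x,y:(x/3.6+115-.36,y/3.6+105-.36)
c=cam("top")
for n,p,z in [("FL",(345,422),25),("FR",(607,360),25),("BR",(557,142),25),("BL",(295,198),25),("lug",(307,304),66),("ear",(330,181),84),("knobtop",(530,226),129),("stopTL",(198,63),35),("stopTR",(745,27),35),("stopFL_bot",(207,104),0),("stopFR_bot",(745,67),0),("stopFLtop",(203,95),35),("stopFRtop",(744,62),35),("pintop",(92,383),97),("blockTop",(35,256),55),("blockTop",(118,241),55),("bfl",(70,436),55),("bfr",(166,415),55),("stamp",(68,283),80)]:
    print(n,np.round(onz(c,P(*p),z),1))
E
python3 m.py
python3 - <<'E'
from h import *
c=cam("top");save(c,"b1",9,(120,165,180,230));save(c,"st",3.2,(160,105,330,145))
d=cam("side");save(d,"b2",9,(210,130,265,180))
im=c["color"].astype(int);hsv=cv2.cvtColor(c["color"],cv2.COLOR_RGB2HSV)
m=((hsv[:,:,1]<40)&(hsv[:,:,2]>150)).astype(np.uint8);m[:140]=0;m[225:]=0;m[:,:195]=0;m[:,275:]=0
cs,_=cv2.findContours(m,cv2.RETR_EXTERNAL,cv2.CHAIN_APPROX_NONE);k=max(cs,key=cv2.contourArea)
m2=cv2.morphologyEx(cv2.drawContours(m*0,[k],-1,1,-1),cv2.MORPH_OPEN,np.ones((19,19),np.uint8))
cs,_=cv2.findContours(m2,cv2.RETR_EXTERNAL,cv2.CHAIN_APPROX_NONE);k=max(cs,key=cv2.contourArea)
print(cv2.minEnclosingCircle(k),onz(c,cv2.minEnclosingCircle(k)[0],84))
E
```

```text
FL [449.  107.6  25. ]
FR [494.6 -80.4  25. ]
BR [653.9 -44.2  25. ]
BL [611.4 146.6  25. ]
lug [529.7 130.7  66. ]
ear [612.6 113.9  84. ]
knobtop [575.  -21.7 129. ]
stopTL [709. 218.  35.]
stopTR [ 738.2 -181.1   35. ]
stopFL_bot [687.4 218.3   0. ]
stopFR_bot [ 718.3 -187.4    0. ]
stopFLtop [685.2 213.7  35. ]
stopFRtop [ 712. -180.   35.]
pintop [472.9 269.1  97. ]
blockTop [563.8 325.2  55. ]
blockTop [574.8 266.6  55. ]
bfl [437.5 296.1  55. ]
bfr [452.6 229.2  55. ]
stamp [541.9 292.9  80. ]
((236.3478240966797, 177.3478240966797), 33.139835357666016) [557.31054415  39.4033976   84.        ]
```

View pics/b1.png

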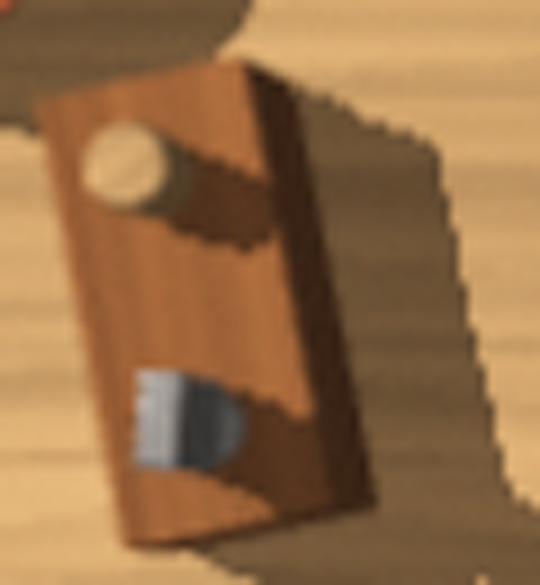

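View pics/b2.png

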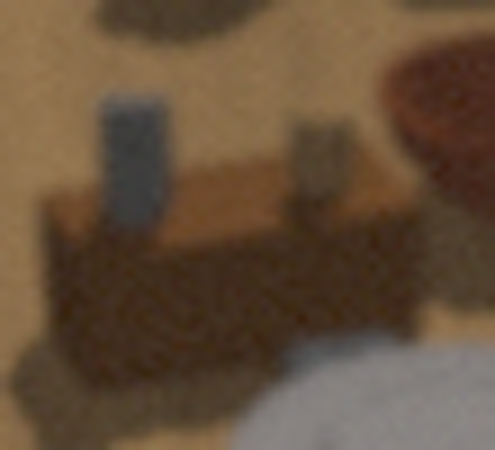

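View pics/st.png

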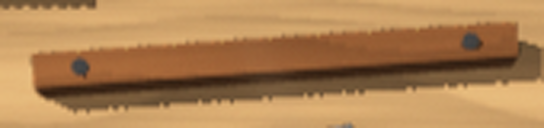

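```bash
python3 - <<'E'
from h import *
c=cam("top")
def g(n,box,s):
    x0,y0,x1,y1=box
    im=cv2.resize(c["color"][y0:y1,x0:x1,::-1],None,fx=s,fy=s,interpolation=cv2.INTER_NEAREST)
    for x in range(x0,x1):
        if x%10==0: cv2.line(im,((x-x0)*s,0),((x-x0)*s,8),(0,0,255),1);cv2.putText(im,str(x),((x-x0)*s,20),0,.35,(0,0,255))
    for y in range(y0,y1):
        if y%10==0: cv2.line(im,(0,(y-y0)*s),(8,(y-y0)*s),(0,0,255),1);cv2.putText(im,str(y),(10,(y-y0)*s+4),0,.35,(0,0,255))
    cv2.imwrite("pics/"+n+".png",im)
g("w6",(188,138,290,226),7)
g("st6a",(165,118,220,142),14)
g("st6b",(280,108,330,135),14)
E
```

```text
(no output)
```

View pics/w6.png

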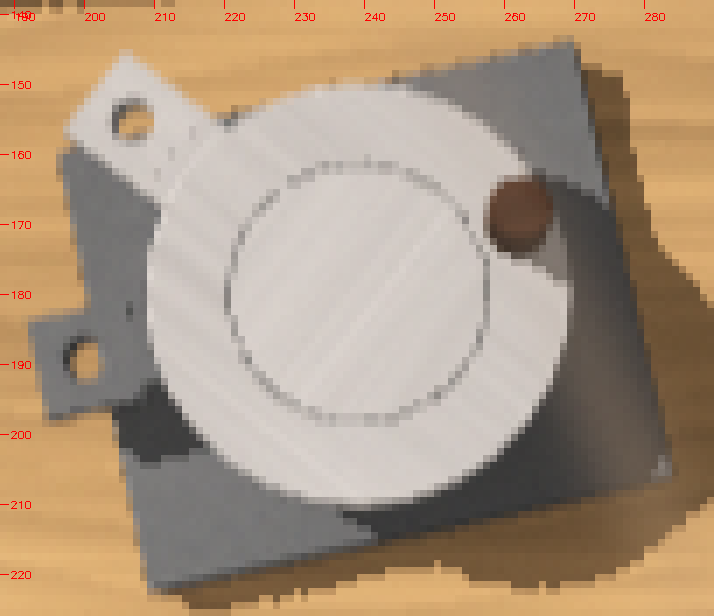

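View pics/st6a.png

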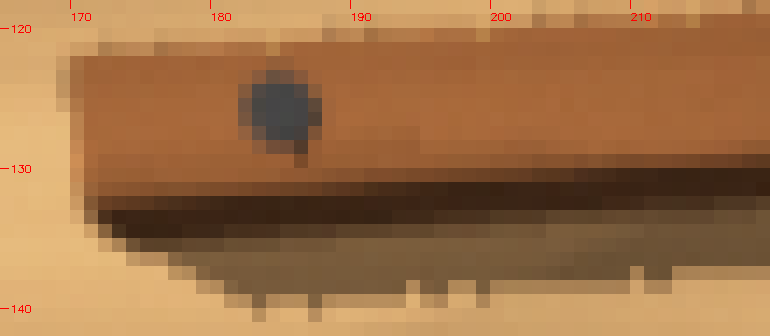

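View pics/st6b.png

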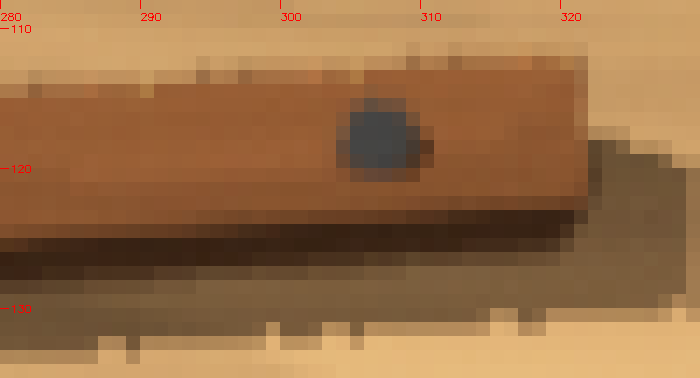

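```bash
cat > m.py <<'E'
from h import *
P=lambda x,y:(x-.5,y-.5)
c=cam("top")
D={}
for n,p,z in [("FL",(209,222.5),25),("FR",(283,206),25),("BR",(269.7,143.5),25),("disc",(239.2,179.8),84),("lug",(198.5,189.3),66),("ear",(205.5,155),84),("sbtl",(175,121.6),35),("sbtr",(318,111.8),35),("sftl",(175,132.3),35),("sftr",(318,122.6),35),("sfbl",(175,135.8),0),("sfbr",(318,125.8),0)]:
    D[n]=onz(c,P(*p),z);print(n,np.round(D[n],1))
ang=lambda v:np.degrees(np.arctan2(v[1],v[0]))
print("base x dir", ang(D["BR"]-D["FR"]), "y-90",ang(D["FL"]-D["FR"])-90, np.linalg.norm((D["BR"]-D["FR"])),np.linalg.norm((D["FL"]-D["FR"])))
print("lug dir-90",ang(D["lug"]-D["disc"])-90,np.linalg.norm((D["lug"]-D["disc"])[:2]))
print("ear dir",ang(D["ear"]-D["disc"])-90,np.linalg.norm((D["ear"]-D["disc"])[:2]))
for a in("sbt","sft","sfb"): print(a,ang(D[a+"l"]-D[a+"r"])-90)
print((D["FL"]+D["BR"])/2)
E
python3 m.py
```

```text
FL [448.6 112.7  25. ]
FR [492.3 -78.4  25. ]
BR [656.8 -43.7  25. ]
disc [552.5  33.6  84. ]
lug [530.4 135.5  66. ]
ear [613.6 117.2  84. ]
sbtl [711.8 205.3  35. ]
sbtr [ 740.4 -170.3   35. ]
sftl [683.2 204.5  35. ]
sftr [ 711.2 -169.9   35. ]
sfbl [682.6 211.8   0. ]
sfbr [ 712.5 -176.2    0. ]
base x dir 11.90925686367141 y-90 12.896933341102596 168.11172411883422 196.09431884098234
lug dir-90 12.238793162980741 104.22428362532139
ear dir -36.16724351187719 103.53384082921332
sbt 4.341554914471402
sft 4.28828174830673
sfb 4.406796954214357
[552.70926097  34.50231175  25.        ]
```

```bash
cat >> h.py <<'E'
from scipy.spatial.transform import Rotation as Ro
def pose():
    s=r.sense();q=s["tool_rot"];return np.array(s["tool_pos"]),Ro.from_quat([q[1],q[2],q[3],q[0]]),s
def target(yaw,tilt):
    # forward dir at yaw (deg), tool x = down tilted forward by tilt; jaw z perpendicular (left) 
    a=np.radians(yaw);t=np.radians(tilt)
    f=np.array([np.cos(a),np.sin(a),0]);l=np.array([-np.sin(a),np.cos(a),0]);u=np.array([0,0,1.])
    x=np.sin(t)*f-np.cos(t)*u
    outs=[]
    for z in (l,-l):
        y=np.cross(z,x);outs.append(Ro.from_matrix(np.stack([x,y,z],1)))
    return outs
def delta(pt,Rt):
    p,R,s=pose()
    rv=np.degrees((R.inv()*Rt).as_rotvec())
    sh=R.inv().apply(np.array(pt)-p)/10
    print("now",np.round(p,1),"shift cm(now frame)",np.round(sh,2),"rv deg",np.round(rv,2),"rows",round(max(np.linalg.norm(sh)/4.1,np.linalg.norm(rv)/7.1),1))
    print("shift in target frame",np.round(Rt.inv().apply(np.array(pt)-p)/10,2))
    return sh,rv
def rows(pt,Rt,n):
    p,R,s=pose();d=(R.inv()*Rt).as_rotvec();step=(np.array(pt)-p)/n/10
    for i in range(n):
        Ri=R*Ro.from_rotvec(d*i/n)
        print(list(np.round(Ri.inv().apply(step),2))+list(np.round(np.degrees(d/n),2)))
E
python3 - <<'E'
from h import *
p,R,s=pose();print(R.as_matrix().round(3))
for k in target(4.35,28):
    delta([425,26,150],k)
E
```

```text
[[-0.     0.907 -0.422]
 [-0.    -0.422 -0.907]
 [-1.    -0.     0.   ]]
now [263.8 566.5 222.4] shift cm(now frame) [ 7.25 37.44 42.19] rv deg [146.77  36.6   -9.59] rows 21.3
shift in target frame [ 12.02  -7.17 -55.12]
now [263.8 566.5 222.4] shift cm(now frame) [ 7.25 37.44 42.19] rv deg [-28.73   7.17  27.39] rows 13.9
shift in target frame [12.02  7.17 55.12]
```

```bash
python3 - <<'E'
from h import *
rows([415,19,120],target(4.35,28)[1],18)
E
```

```text
[np.float64(0.57), np.float64(2.05), np.float64(2.4), np.float64(-1.6), np.float64(0.4), np.float64(1.52)]
[np.float64(0.61), np.float64(1.96), np.float64(2.46), np.float64(-1.6), np.float64(0.4), np.float64(1.52)]
[np.float64(0.64), np.float64(1.88), np.float64(2.52), np.float64(-1.6), np.float64(0.4), np.float64(1.52)]
[np.float64(0.67), np.float64(1.79), np.float64(2.58), np.float64(-1.6), np.float64(0.4), np.float64(1.52)]
[np.float64(0.7), np.float64(1.7), np.float64(2.63), np.float64(-1.6), np.float64(0.4), np.float64(1.52)]
[np.float64(0.72), np.float64(1.6), np.float64(2.68), np.float64(-1.6), np.float64(0.4), np.float64(1.52)]
[np.float64(0.75), np.float64(1.51), np.float64(2.73), np.float64(-1.6), np.float64(0.4), np.float64(1.52)]
[np.float64(0.77), np.float64(1.41), np.float64(2.77), np.float64(-1.6), np.float64(0.4), np.float64(1.52)]
[np.float64(0.78), np.float64(1.31), np.float64(2.82), np.float64(-1.6), np.float64(0.4), np.float64(1.52)]
[np.float64(0.8), np.float64(1.21), np.float64(2.86), np.float64(-1.6), np.float64(0.4), np.float64(1.52)]
[np.float64(0.81), np.float64(1.11), np.float64(2.9), np.float64(-1.6), np.float64(0.4), np.float64(1.52)]
[np.float64(0.82), np.float64(1.01), np.float64(2.93), np.float64(-1.6), np.float64(0.4), np.float64(1.52)]
[np.float64(0.82), np.float64(0.91), np.float64(2.96), np.float64(-1.6), np.float64(0.4), np.float64(1.52)]
[np.float64(0.82), np.float64(0.8), np.float64(2.99), np.float64(-1.6), np.float64(0.4), np.float64(1.52)]
[np.float64(0.82), np.float64(0.7), np.float64(3.02), np.float64(-1.6), np.float64(0.4), np.float64(1.52)]
[np.float64(0.82), np.float64(0.59), np.float64(3.04), np.float64(-1.6), np.float64(0.4), np.float64(1.52)]
[np.float64(0.81), np.float64(0.48), np.float64(3.06), np.float64(-1.6), np.float64(0.4), np.float64(1.52)]
[np.float64(0.8), np.float64(0.38), np.float64(3.08), np.float64(-1.6), np.float64(0.4), np.float64(1.52)]
```

Emit:
send_rows:
  increments:
    - [[0.6, 2.0, 2.4, -1.6, 0.4, 1.5, 8.7], [0.6, 2.0, 2.5, -1.6, 0.4, 1.5, 8.7], [0.6, 1.9, 2.5, -1.6, 0.4, 1.5, 8.7], [0.7, 1.8, 2.6, -1.6, 0.4, 1.5, 8.7], [0.7, 1.7, 2.6, -1.6, 0.4, 1.5, 8.7], [0.7, 1.6, 2.7, -1.6, 0.4, 1.5, 8.7], [0.7, 1.5, 2.7, -1.6, 0.4, 1.5, 8.7], [0.8, 1.4, 2.8, -1.6, 0.4, 1.5, 8.7], [0.8, 1.3, 2.8, -1.6, 0.4, 1.5, 8.7], [0.8, 1.2, 2.9, -1.6, 0.4, 1.5, 8.7]]

```text
clock: 1.28
tool_pos: [353.0, 258.9, 163.5]
tool_rot: [0.525, 0.604, 0.396, -0.45]
contact_force: [0.3, 0.0, 1.0]
grip_width: 87.0
```

```bash
python3 - <<'E'
from h import *
np.set_printoptions(suppress=True)
rows([415,19,100],target(4.35,28)[1],10); delta([415,19,100],target(4.35,28)[1])
print(pose()[2]["joint_positions"].round(2))
E
```

```text
[np.float64(0.77), np.float64(0.74), np.float64(2.32), np.float64(-1.18), np.float64(0.22), np.float64(1.16)]
[np.float64(0.78), np.float64(0.67), np.float64(2.34), np.float64(-1.18), np.float64(0.22), np.float64(1.16)]
[np.float64(0.78), np.float64(0.61), np.float64(2.36), np.float64(-1.18), np.float64(0.22), np.float64(1.16)]
[np.float64(0.78), np.float64(0.54), np.float64(2.37), np.float64(-1.18), np.float64(0.22), np.float64(1.16)]
[np.float64(0.79), np.float64(0.48), np.float64(2.39), np.float64(-1.18), np.float64(0.22), np.float64(1.16)]
[np.float64(0.79), np.float64(0.41), np.float64(2.4), np.float64(-1.18), np.float64(0.22), np.float64(1.16)]
[np.float64(0.78), np.float64(0.35), np.float64(2.41), np.float64(-1.18), np.float64(0.22), np.float64(1.16)]
[np.float64(0.78), np.float64(0.28), np.float64(2.42), np.float64(-1.18), np.float64(0.22), np.float64(1.16)]
[np.float64(0.78), np.float64(0.22), np.float64(2.43), np.float64(-1.18), np.float64(0.22), np.float64(1.16)]
[np.float64(0.77), np.float64(0.15), np.float64(2.43), np.float64(-1.18), np.float64(0.22), np.float64(1.16)]
now [353.  258.9 163.5] shift cm(now frame) [ 7.72  7.37 23.24] rv deg [-11.78   2.17  11.57] rows 6.2
shift in target frame [ 7.65  0.88 24.39]
[ 1.17  0.02 -0.82  0.43 -0.66 -0.06]
```

Emit:
send_rows:
  increments:
    - [[0.8, 0.7, 2.4, -1.2, 0.2, 1.2, 8.7], [0.8, 0.7, 2.4, -1.2, 0.2, 1.2, 8.7], [0.8, 0.6, 2.4, -1.2, 0.2, 1.2, 8.7], [0.8, 0.5, 2.4, -1.2, 0.2, 1.2, 8.7], [0.8, 0.5, 2.4, -1.2, 0.2, 1.2, 8.7], [0.8, 0.4, 2.4, -1.2, 0.2, 1.2, 8.7], [0.8, 0.4, 2.4, -1.2, 0.2, 1.2, 8.7], [0.8, 0.3, 2.4, -1.2, 0.2, 1.2, 8.7], [0.8, 0.2, 2.4, -1.2, 0.2, 1.2, 8.7], [0.8, 0.1, 2.4, -1.2, 0.2, 1.2, 8.7]]

```text
clock: 2.12
tool_pos: [443.4, 14.1, 152.3]
tool_rot: [0.615, 0.584, 0.404, -0.341]
contact_force: [6.2, 13.8, 0.9]
grip_width: 86.7
```

```bash
python3 - <<'E'
from h import *
np.set_printoptions(suppress=True)
delta([418,19,60],target(4.35,28)[1]);delta([418,19,8],target(4.35,28)[1])
print(pose()[2]["joint_positions"].round(2))
E
```

```text
now [443.4  14.1 152.3] shift cm(now frame) [ 7.18 -6.32 -0.64] rv deg [ 0.91 -1.12  1.69] rows 2.3
shift in target frame [ 6.97 -6.53 -0.68]
now [443.4  14.1 152.3] shift cm(now frame) [11.84 -8.62 -0.59] rv deg [ 0.91 -1.12  1.69] rows 3.6
shift in target frame [11.57 -8.98 -0.68]
[ 0.37 -0.06 -1.07  0.77 -0.16  0.55]
```

```bash
python3 - <<'E'
from h import *
print(pose()[2]["contact_force"])
rows([425,19,150],target(4.35,10)[1],5)
E
```

```text
[ 6.21130776 13.79682803  0.86742715]
[np.float64(-0.12), np.float64(-0.34), np.float64(-0.13), np.float64(0.21), np.float64(-0.19), np.float64(-3.26)]
[np.float64(-0.1), np.float64(-0.35), np.float64(-0.13), np.float64(0.21), np.float64(-0.19), np.float64(-3.26)]
[np.float64(-0.08), np.float64(-0.35), np.float64(-0.13), np.float64(0.21), np.float64(-0.19), np.float64(-3.26)]
[np.float64(-0.06), np.float64(-0.36), np.float64(-0.13), np.float64(0.21), np.float64(-0.19), np.float64(-3.26)]
[np.float64(-0.04), np.float64(-0.36), np.float64(-0.13), np.float64(0.21), np.float64(-0.19), np.float64(-3.26)]
```

Emit:
send_rows:
  increments:
    - [[-0.1, -0.3, -0.1, 0.2, -0.2, -3.3, 8.7], [-0.1, -0.3, -0.1, 0.2, -0.2, -3.3, 8.7], [-0.1, -0.3, -0.1, 0.2, -0.2, -3.3, 8.7], [-0.1, -0.4, -0.1, 0.2, -0.2, -3.3, 8.7], [0, -0.4, -0.1, 0.2, -0.2, -3.3, 8.7], [0, 0, 0, 0, 0, 0, 8.7]]

```text
clock: 2.62
tool_pos: [426.5, 2.7, 151.3]
tool_rot: [0.558, 0.533, 0.462, -0.437]
contact_force: [0.3, 0.6, 0.4]
grip_width: 87.3
```

```bash
python3 - <<'E'
from h import *
print(pose()[2]["contact_force"],pose()[2]["joint_positions"].round(2))
delta([425,19,80],target(4.35,10)[1])
delta([425,19,14],target(4.35,10)[1])
save(cam("side"),"s2")
E
```

```text
[0.32620192 0.56694849 0.37061704] [ 0.45  0.02 -0.73  0.13 -0.65  1.08]
now [426.5   2.7 151.3] shift cm(now frame) [ 6.98 -1.43 -1.67] rv deg [-1.38  0.56 -0.98] rows 1.8
shift in target frame [ 7.02 -1.27 -1.64]
now [426.5   2.7 151.3] shift cm(now frame) [13.46 -2.68 -1.71] rv deg [-1.38  0.56 -0.98] rows 3.4
shift in target frame [13.52 -2.41 -1.64]
```

View pics/s2.png

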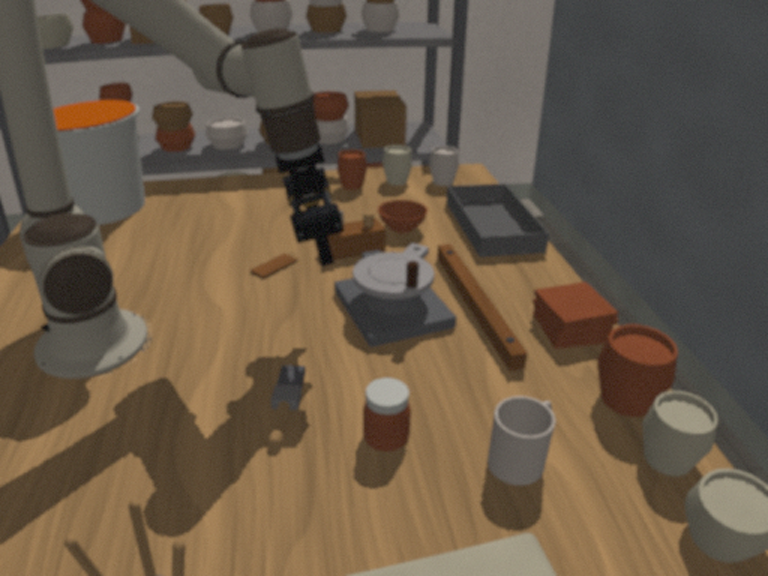

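Nothing is touching the arm now. I'm going down in front of the wheel's front face.

Emit:
send_rows:
  increments:
    - [[1.2, -0.2, -0.3, -0.3, 0.1, -0.2, 8.7], [1.2, -0.2, -0.3, -0.3, 0.1, -0.2, 8.7], [1.2, -0.2, -0.3, -0.3, 0.1, -0.2, 8.7], [1.2, -0.2, -0.3, -0.3, 0.1, -0.2, 8.7], [1.2, -0.2, -0.3, -0.3, 0.1, -0.2, 8.7], [1.2, -0.2, -0.2, 0, 0, 0, 8.7]]

```text
clock: 3.17
tool_pos: [426.0, 18.6, 77.9]
tool_rot: [0.563, 0.527, 0.472, -0.428]
contact_force: [-0.0, -0.4, 0.2]
grip_width: 87.2
```

```bash
python3 - <<'E'
from h import *
print(pose()[2]["contact_force"],pose()[2]["joint_positions"].round(2))
delta([425,19,14],target(4.35,10)[1])
E
```

```text
[-0.00681683 -0.37752699  0.24908394] [ 0.48  0.15 -0.86  0.19 -0.39  1.  ]
now [426.   18.6  77.9] shift cm(now frame) [ 6.26 -1.3  -0.04] rv deg [ 0.26 -0.07 -0.88] rows 1.6
shift in target frame [ 6.28 -1.2  -0.04]
```

Emit:
send_rows:
  increments:
    - [[1.0, 0, 0, 0, 0, -0.7, 8.7], [1.0, 0, 0, 0, 0, -0.7, 8.7], [1.0, 0, 0, 0, 0, -0.7, 8.7], [1.0, 0, 0, 0, 0, -0.6, 8.7], [1.0, 0, 0, 0, 0, 0, 8.7], [0.8, 0, 0, 0, 0, 0, 8.7]]

```text
clock: 3.67
tool_pos: [429.7, 17.5, 17.0]
tool_rot: [0.554, 0.514, 0.485, -0.44]
contact_force: [-0.6, 0.1, 0.7]
grip_width: 86.8
```

```bash
python3 - <<'E'
from h import *
print(pose()[2]["contact_force"],pose()[2]["joint_positions"].round(2))
delta([435,19,14],target(4.35,8)[1])
c=cam("top");save(c,"t3",3.6,(115,105,335,235))
E
```

```text
[-0.64737447  0.05694041  0.66712227] [ 0.45  0.3  -0.89  0.21 -0.25  1.  ]
now [429.7  17.5  17. ] shift cm(now frame) [ 0.37  0.49 -0.1 ] rv deg [ 0.55 -0.06 -0.21] rows 0.2
shift in target frame [ 0.37  0.49 -0.1 ]
```

View pics/t3.png

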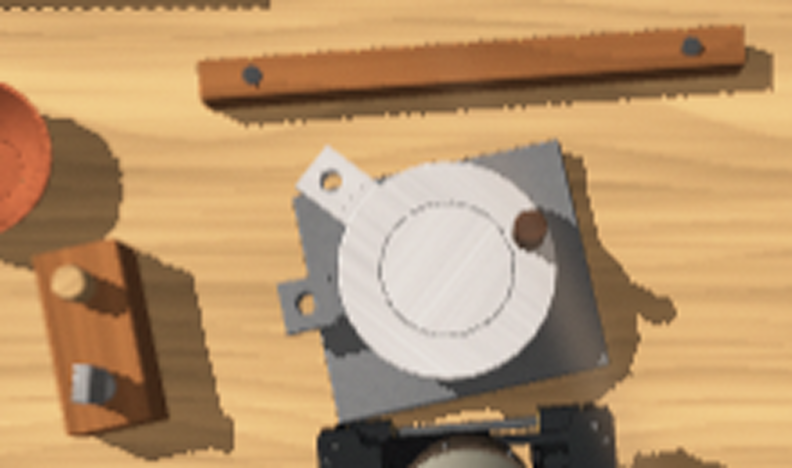

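Emit:
send_rows:
  increments:
    - [[0.2, 0.5, 0, 0, 0, 0, 8.7], [0.2, 0.5, 0, 0, 0, 0, 8.7], [0.1, 0.5, 0, 0, 0, 0, 8.7], [0.1, 0.5, 0, 0, 0, 0, 8.7], [0.1, 0.5, 0, 0, 0, 0, 8.7], [0.1, 0.5, 0, 0, 0, 0, 8.7], [0.1, 0.5, 0, 0, 0, 0, 8.7], [0.1, 0.5, 0, 0, 0, 0, 8.7]]

```text
clock: 4.38
tool_pos: [457.5, 14.2, 9.3]
tool_rot: [0.551, 0.503, 0.49, -0.45]
contact_force: [-10.3, 1.7, 6.0]
grip_width: 87.3
```

```bash
python3 - <<'E'
from h import *
print(pose()[2]["contact_force"],pose()[2]["joint_positions"].round(2))
delta([435,19,14],target(4.35,8)[1])
c=cam("top");save(c,"t4",3.6,(115,105,335,235))
E
```

```text
[-10.34136853   1.72615863   6.01048796] [ 0.42  0.36 -0.79  0.16 -0.32  1.1 ]
now [457.5  14.2   9.3] shift cm(now frame) [-0.72 -2.13 -0.67] rv deg [0.79 0.62 1.48] rows 0.6
shift in target frame [-0.77 -2.12 -0.65]
```

View pics/t4.png

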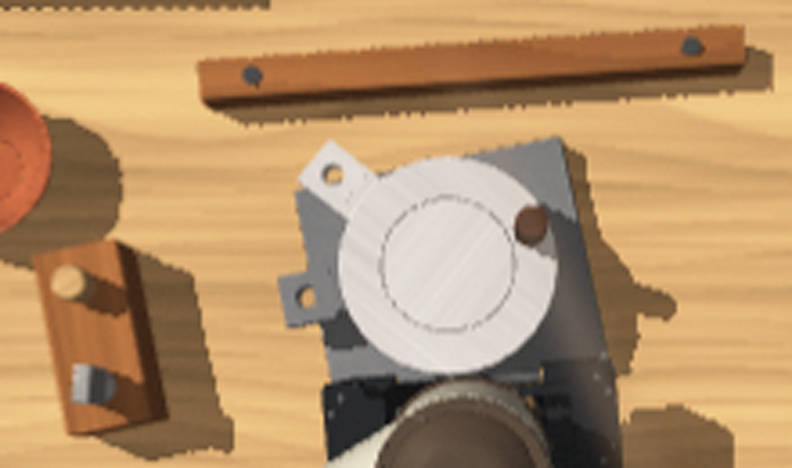

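Pushing works, but the TCP has dropped to z 9, which puts the gripper body near the disc's height. I'll back off a little and lift.

Emit:
send_rows:
  increments:
    - [[0, -0.5, 0, 0, 0, 0, 8.7], [-0.5, -0.1, -0.2, 0.4, 0.3, 0.8, 8.7], [-0.4, -0.1, -0.2, 0.4, 0.3, 0.8, 8.7], [0, 0, 0, 0, 0, 0, 8.7]]

```text
clock: 4.77
tool_pos: [450.5, 18.2, 18.5]
tool_rot: [0.551, 0.518, 0.482, -0.442]
contact_force: [-0.5, 0.2, 0.4]
grip_width: 87.0
```

```bash
python3 - <<'E'
from h import *
print(pose()[2]["contact_force"],pose()[2]["joint_positions"].round(2))
delta([450,19,16],target(4.35,8)[1])
E
```

```text
[-0.50876128  0.16271718  0.41302536] [ 0.43  0.32 -0.83  0.18 -0.28  1.04]
now [450.5  18.2  18.5] shift cm(now frame) [ 0.24 -0.08 -0.08] rv deg [-0.14 -0.08 -0.37] rows 0.1
shift in target frame [ 0.24 -0.08 -0.08]
```

Emit:
send_rows:
  increments:
    - [[0.1, 0.6, 0, 0, 0, 0, 8.7], [0.1, 0.6, 0, 0, 0, 0, 8.7], [0.05, 0.6, 0, 0, 0, 0, 8.7], [0.05, 0.6, 0, 0, 0, 0, 8.7], [0.05, 0.6, 0, 0, 0, 0, 8.7], [0.05, 0.6, 0, 0, 0, 0, 8.7]]

```text
clock: 5.27
tool_pos: [469.8, 14.2, 16.1]
tool_rot: [0.548, 0.505, 0.489, -0.454]
contact_force: [-10.9, 1.9, 5.8]
grip_width: 87.5
```

```bash
python3 - <<'E'
from h import *
print(pose()[2]["contact_force"],pose()[2]["joint_positions"].round(2))
delta([510,22,16],target(4.35,8)[1])
E
```

```text
[-10.9418519    1.86337786   5.80773375] [ 0.41  0.36 -0.75  0.13 -0.37  1.12]
now [469.8  14.2  16.1] shift cm(now frame) [ 0.44  4.04 -0.47] rv deg [0.19 0.68 1.78] rows 1.0
shift in target frame [ 0.57  4.03 -0.48]
```

Emit:
send_rows:
  increments:
    - [[0.0, 0.6, -0.1, 0, 0.1, 0.3, 8.7], [0.0, 0.6, -0.1, 0, 0.1, 0.3, 8.7], [0.0, 0.6, -0.1, 0, 0.1, 0.3, 8.7], [0.05, 0.6, -0.05, 0, 0.1, 0.3, 8.7], [0.05, 0.6, -0.05, 0, 0, 0.2, 8.7], [0.05, 0.6, -0.05, 0, 0, 0.2, 8.7]]

```text
clock: 5.77
tool_pos: [478.7, 11.0, 11.4]
tool_rot: [0.544, 0.492, 0.495, -0.466]
contact_force: [-12.0, 2.0, 7.4]
grip_width: 86.8
```

```bash
python3 - <<'E'
from h import *
print(pose()[2]["contact_force"],pose()[2]["joint_positions"].round(2))
delta([510,22,16],target(4.35,8)[1])
c=cam("top");save(c,"t5",3.6,(115,105,335,235))
E
```

```text
[-12.00372741   2.03464268   7.41522901] [ 0.39  0.39 -0.7   0.11 -0.42  1.16]
now [478.7  11.   11.4] shift cm(now frame) [-0.24  3.24 -0.83] rv deg [0.45 1.4  3.77] rows 0.8
shift in target frame [-0.01  3.24 -0.86]
```

View pics/t5.png

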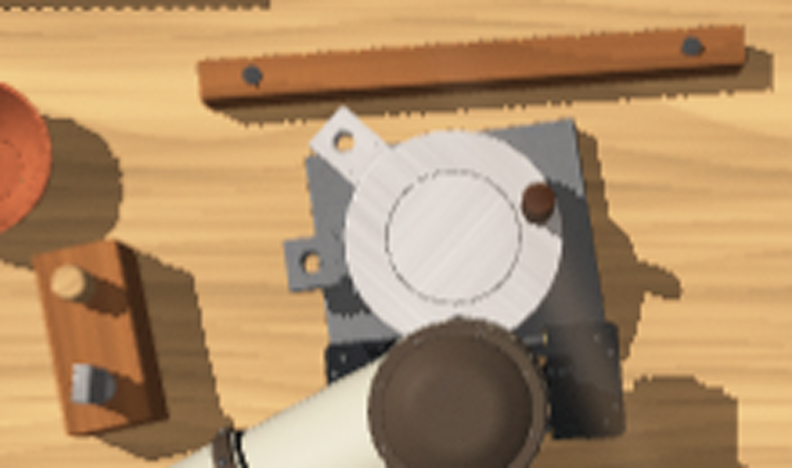

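Emit:
send_rows:
  increments:
    - [[-0.2, 0.8, -0.3, 0.1, 0.4, 1.4, 8.7], [-0.2, 0.8, -0.3, 0.1, 0.4, 1.4, 8.7], [-0.2, 0.8, -0.3, 0.1, 0.4, 1.4, 8.7], [-0.1, 0.8, -0.3, 0.1, 0.4, 1.4, 8.7]]

```text
clock: 6.15
tool_pos: [498.7, 20.9, 15.8]
tool_rot: [0.553, 0.517, 0.48, -0.443]
contact_force: [-4.8, -1.1, -4.0]
grip_width: 87.2
```

```bash
python3 - <<'E'
from h import *
print(pose()[2]["contact_force"],pose()[2]["joint_positions"].round(2))
delta([510,22,16],target(4.35,8)[1])
c=cam("top");save(c,"t6",3.6,(115,105,335,235))
E
```

```text
[-4.79314544 -1.11615496 -4.01367968] [ 0.4   0.39 -0.71  0.15 -0.34  1.11]
now [498.7  20.9  15.8] shift cm(now frame) [ 0.15  1.13 -0.03] rv deg [-0.18  0.26 -0.38] rows 0.3
shift in target frame [ 0.14  1.13 -0.02]
```

View pics/t6.png

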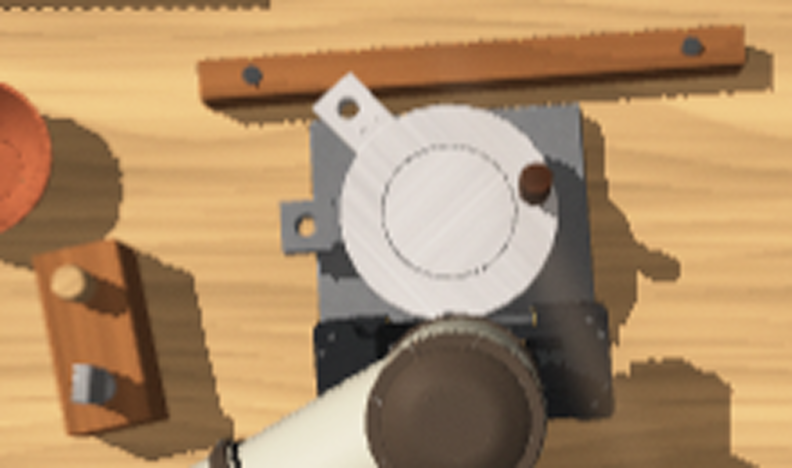

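Emit:
send_rows:
  increments:
    - [[-0.05, 0.8, -0.15, 0, 0.2, 0.7, 8.7], [-0.05, 0.8, -0.15, 0, 0.2, 0.7, 8.7], [-0.05, 0.8, -0.15, 0, 0.2, 0.7, 8.7]]

```text
clock: 6.45
tool_pos: [516.6, 24.4, 18.1]
tool_rot: [0.555, 0.526, 0.475, -0.436]
contact_force: [-5.6, -1.4, -3.2]
grip_width: 86.6
```

```bash
python3 - <<'E'
from h import *
print(pose()[2]["contact_force"],pose()[2]["joint_positions"].round(2))
delta([516,22,16],target(4.35,8)[1])
c=cam("top");save(c,"t7",3.6,(115,105,335,235));save(c,"t7b",7,(190,100,300,150))
E
```

```text
[-5.64763638 -1.40310904 -3.18586527] [ 0.39  0.4  -0.69  0.16 -0.32  1.1 ]
now [516.6  24.4  18.1] shift cm(now frame) [ 0.19 -0.11  0.24] rv deg [-0.41 -0.13 -1.82] rows 0.3
shift in target frame [ 0.2  -0.11  0.24]
```

View pics/t7.png

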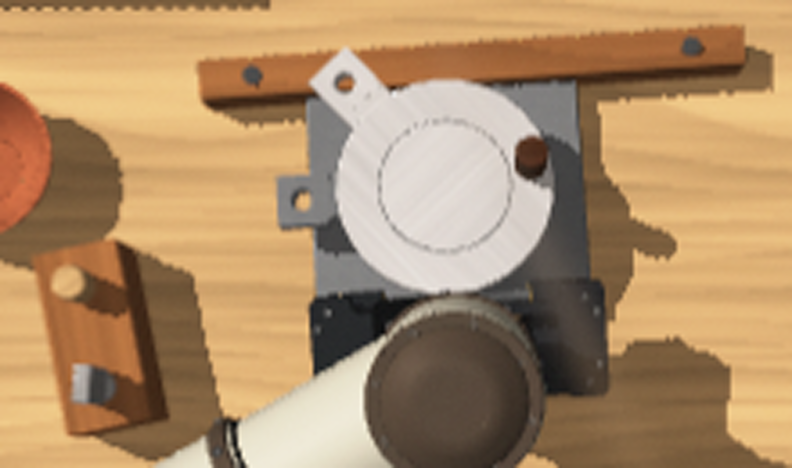

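View pics/t7b.png

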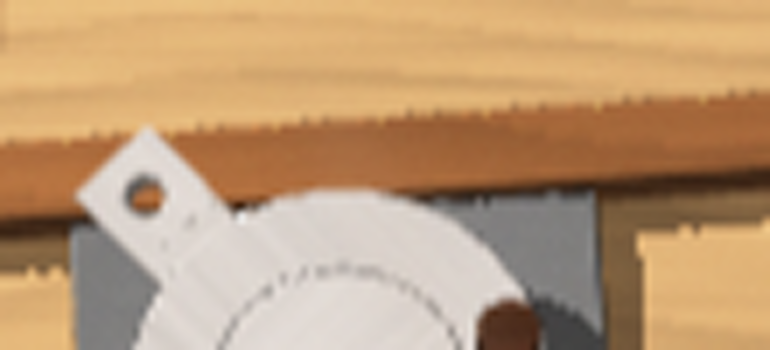

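Emit:
send_rows:
  increments:
    - [[0.2, 0.5, 0.1, 0, 0.0, -0.4, 8.7], [0.1, 0.6, 0, 0, 0.1, 0, 8.7], [0.05, 0.6, -0.05, 0, 0.1, 0.2, 8.7]]

```text
clock: 6.75
tool_pos: [517.6, 19.6, 13.9]
tool_rot: [0.548, 0.515, 0.483, -0.449]
contact_force: [-19.4, 5.0, 12.0]
grip_width: 86.8
```

```bash
python3 - <<'E'
from h import *
print(pose()[2]["contact_force"],pose()[2]["moment"])
delta([516,22,16],target(4.35,8)[1])
E
```

```text
[-19.43183604   4.99012392  12.01750381] [1.63236637 5.50577677 0.69413765]
now [517.6  19.6  13.9] shift cm(now frame) [-0.23 -0.11 -0.25] rv deg [-0.44  0.3   0.45] rows 0.1
shift in target frame [-0.23 -0.11 -0.25]
```

Emit:
send_rows:
  increments:
    - [[-0.1, 0.7, -0.15, 0, 0.2, 0.4, 8.7], [-0.1, 0.7, -0.15, 0, 0.2, 0.4, 8.7]]

```text
clock: 6.92
tool_pos: [517.4, 19.5, 14.1]
tool_rot: [0.545, 0.511, 0.486, -0.453]
contact_force: [-16.2, 3.2, 4.5]
grip_width: 87.2
```

```bash
python3 - <<'E'
from h import *
print(pose()[2]["contact_force"],pose()[2]["moment"])
delta([516,22,16],target(4.35,8)[1])
c=cam("top");save(c,"t8b",7,(190,100,300,150))
c=cam("side");save(c,"s8",5,(220,130,370,250))
E
```

```text
[-16.16425871   3.16319181   4.45471927] [1.03352134 4.93952951 0.6252747 ]
now [517.4  19.5  14.1] shift cm(now frame) [-0.2  -0.1  -0.26] rv deg [-0.47  0.33  1.3 ] rows 0.2
shift in target frame [-0.2  -0.1  -0.26]
```

View pics/t8b.png

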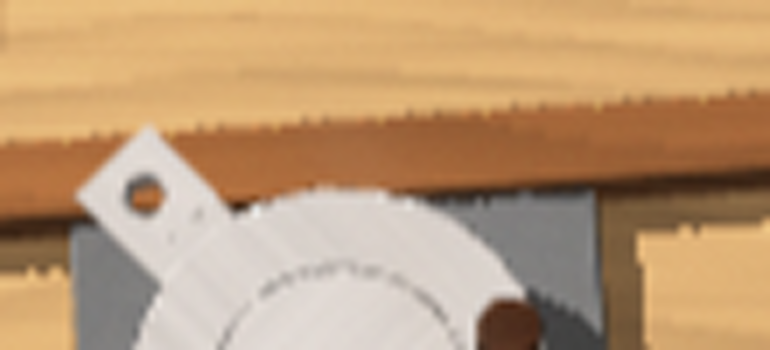

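View pics/s8.png

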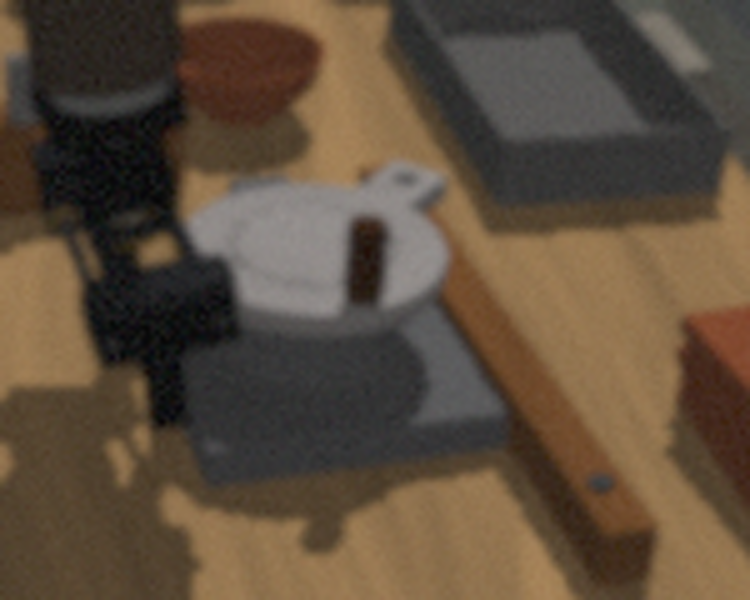

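Emit:
send_rows:
  increments:
    - [[-0.2, 0.9, -0.3, 0, 0.3, 0.8, 8.7], [-0.1, 0.9, -0.2, 0, 0.3, 0.8, 8.7]]

```text
clock: 7.18
tool_pos: [517.5, 19.5, 14.1]
tool_rot: [0.543, 0.509, 0.488, -0.456]
contact_force: [-22.0, 3.8, 12.9]
grip_width: 86.9
```

```bash
python3 - <<'E'
from h import *
print(pose()[2]["contact_force"],pose()[2]["moment"])
delta([516,22,16],target(4.35,8)[1])
c=cam("top")
s=8;x0,y0,x1,y1=195,105,290,150
cv2.imwrite("pics/t9.png",cv2.resize(c["color"][y0:y1,x0:x1,::-1],None,fx=s,fy=s,interpolation=cv2.INTER_NEAREST))
E
```

```text
[-21.96576609   3.81260108  12.90861364] [1.61012674 6.3376884  0.96003827]
now [517.5  19.5  14.1] shift cm(now frame) [-0.21 -0.11 -0.26] rv deg [-0.52  0.35  1.83] rows 0.3
shift in target frame [-0.21 -0.1  -0.26]
```

View pics/t9.png

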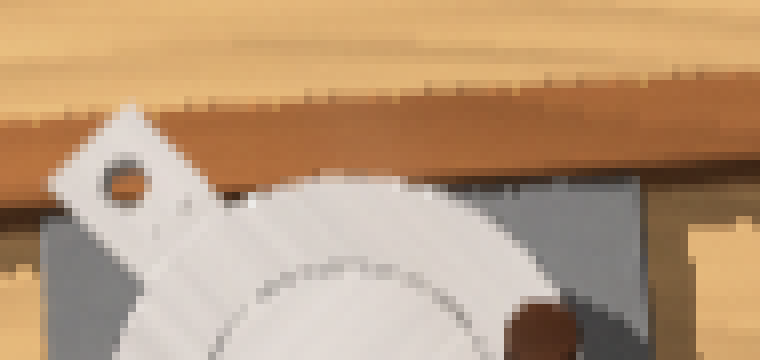

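Emit:
send_rows:
  increments:
    - [[-0.2, 0.6, -0.2, -2.5, 0.3, 0.8, 8.7], [-0.1, 0.7, -0.2, -2.0, 0.3, 0.8, 8.7]]

```text
clock: 7.4
tool_pos: [514.5, 18.7, 13.7]
tool_rot: [0.558, 0.489, 0.506, -0.439]
contact_force: [-17.1, -3.5, 10.5]
grip_width: 87.1
```

```bash
python3 - <<'E'
from h import *
print(pose()[2]["contact_force"],pose()[2]["moment"])
delta([516,22,16],target(4.35,8)[1])
c=cam("top")
s=8;x0,y0,x1,y1=195,105,290,150
cv2.imwrite("pics/t10.png",cv2.resize(c["color"][y0:y1,x0:x1,::-1],None,fx=s,fy=s,interpolation=cv2.INTER_NEAREST))
E
```

```text
[-17.11149007  -3.45429385  10.50082202] [-1.66996752  4.71963798 -0.98237742]
now [514.5  18.7  13.7] shift cm(now frame) [-0.21  0.21 -0.3 ] rv deg [3.5  0.08 2.14] rows 0.6
shift in target frame [-0.2   0.2  -0.32]
```

View pics/t10.png

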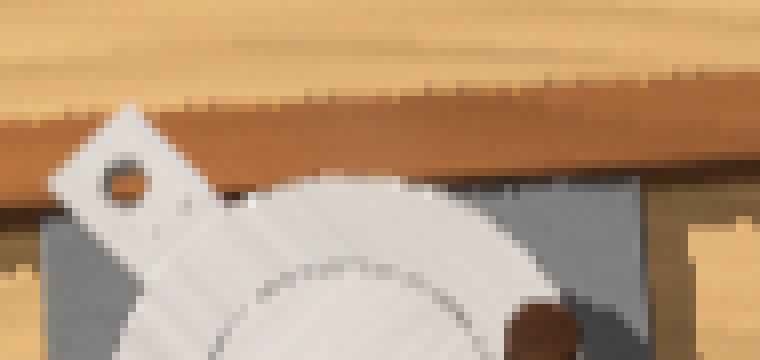

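Emit:
send_rows:
  increments:
    - [[-0.2, 0.3, -0.2, 4, 0.1, 0.8, 8.7], [-0.1, 0.7, -0.2, 3.0, 0.1, 0.8, 8.7]]

```text
clock: 7.62
tool_pos: [515.2, 20.4, 15.5]
tool_rot: [0.529, 0.526, 0.475, -0.468]
contact_force: [-33.6, 12.2, 14.3]
grip_width: 87.1
```

```bash
python3 - <<'E'
from h import *
print(pose()[2]["contact_force"],pose()[2]["moment"])
delta([516,22,16],target(4.35,8)[1])
c=cam("top")
s=8;x0,y0,x1,y1=195,105,290,150
cv2.imwrite("pics/t11.png",cv2.resize(c["color"][y0:y1,x0:x1,::-1],None,fx=s,fy=s,interpolation=cv2.INTER_NEAREST))
E
```

```text
[-33.61751517  12.16376124  14.34112908] [4.34910907 9.96031306 2.27549585]
now [515.2  20.4  15.5] shift cm(now frame) [-0.04  0.09 -0.16] rv deg [-3.75  0.28  1.58] rows 0.6
shift in target frame [-0.04  0.1  -0.16]
```

View pics/t11.png

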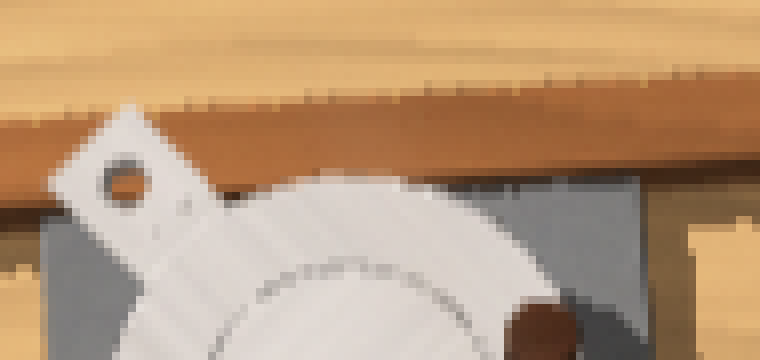

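The wheel stays put under 33 N at the left and 17 N at the right. That is more than sliding it needs, so both back corners are on the stop. I'll back off, rise, and measure.

Emit:
send_rows:
  increments:
    - [[-0.1, -0.8, 0, -1.5, 0, 0, 8.7], [-0.1, -0.8, 0, -1.5, 0, 0, 8.7], [-0.2, -1.0, 0, 0, 0, 0, 8.7], [-0.3, -1.5, 0, 0, 0, 0, 8.7], [-1, -1.5, 0, 0, 0, -1, 8.7], [-2, -0.5, 0, 0, 0, -2, 8.7], [-2.5, 0, 0, 0, 0, -2, 8.7], [-3, 0, 0, 0, 0, -2, 8.7], [-3, 0, 0, 0, 0, 0, 8.7], [-3, 0, 0, 0, 0, 0, 8.7], [-3, 0, 0, 0, 0, 0, 8.7]]

```text
clock: 8.58
tool_pos: [456.8, 22.1, 202.4]
tool_rot: [0.52, 0.49, 0.514, -0.475]
contact_force: [0.6, 0.8, -0.2]
grip_width: 87.1
```

```bash
cat > pic.py <<'E'
import sys
from h import *
n,cn,x0,y0,x1,y1,s=sys.argv[1:];x0,y0,x1,y1,s=map(int,(x0,y0,x1,y1,s))
c=cam(cn)
im=cv2.resize(c["color"][y0:y1,x0:x1,::-1],None,fx=s,fy=s,interpolation=cv2.INTER_NEAREST)
for x in range(x0,x1):
    if x%10==0: cv2.line(im,((x-x0)*s,0),((x-x0)*s,8),(0,0,255),1);cv2.putText(im,str(x),((x-x0)*s,20),0,.35,(0,0,255))
for y in range(y0,y1):
    if y%10==0: cv2.line(im,(0,(y-y0)*s),(8,(y-y0)*s),(0,0,255),1);cv2.putText(im,str(y),(10,(y-y0)*s+4),0,.35,(0,0,255))
cv2.imwrite("pics/"+n+".png",im)
p,R,st=pose();print(p.round(1),st["joint_positions"].round(2),st["contact_force"].round(1))
E
python3 pic.py w12 top 185 115 290 200 7; python3 pic.py w12s side 225 130 360 230 5
```

```text
[461.1  22.8 209.4] [ 0.41  0.1  -0.42  0.   -1.02  1.24] [ 2.5 -0.2  4.5]
[460.4  23.1 206.5] [ 0.41  0.1  -0.42  0.   -1.01  1.24] [-0.2  0.7  0.1]
```

View pics/w12.png

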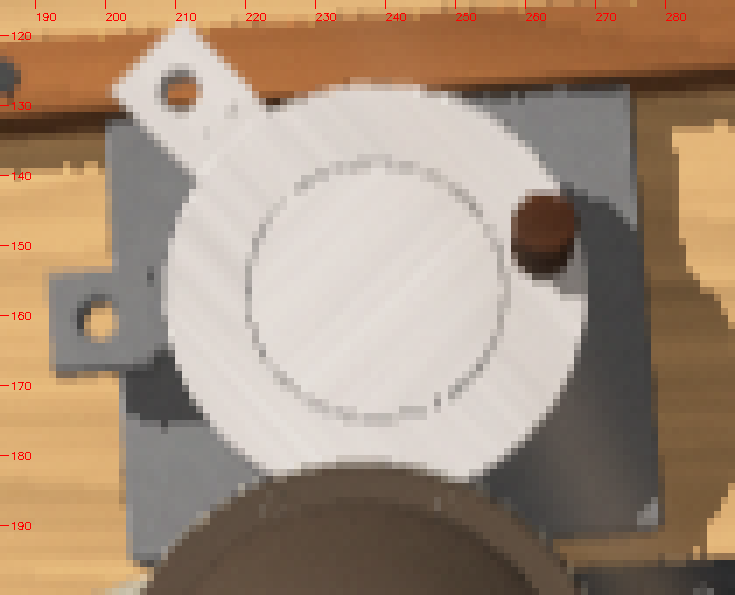

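View pics/w12s.png

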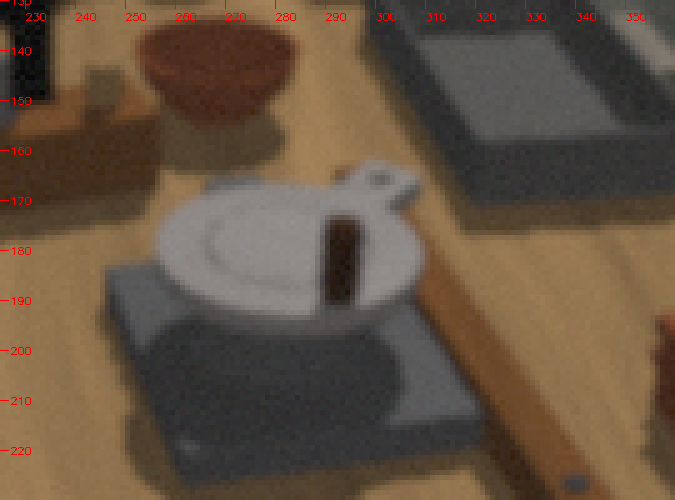

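```bash
python3 - <<'E'
from h import *
P=lambda x,y:(x-.5,y-.5)
c=cam("top");d=cam("side")
D={}
for n,p,z in [("disc",(238.2,156.4),84),("lug",(197.9,160.8),66),("ear",(209.2,128.2),84),("knob",(262.3,147),129),("FR",(278.5,190),25),("BR",(274.3,127.2),25),("FL",(204,195.5),25)]:
    D[n]=onz(c,P(*p),z);print(n,np.round(D[n],1))
for n in D:
    v=D[n]-D["disc"];print(n,np.degrees(np.arctan2(v[1],v[0])).round(1),np.hypot(v[0],v[1]).round(1))
n=np.array([.9971,.0758,0]);print("n",{k:(v@n).round(1) for k,v in D.items()})
v=D["BR"]-D["FR"];print("yaw",np.degrees(np.arctan2(v[1],v[0])),np.linalg.norm(v))
print("knob tri",tri(c,P(262.3,147),d,P(292,174)), "ear tri",tri(c,P(209.2,128.2),d,P(299.7,166.5)))
E
```

```text
disc [610.5  36.6  84. ]
lug [602.3 138.3  66. ]
ear [681.1 109.2  84. ]
knob [624.5 -21.4 129. ]
FR [534.  -66.8  25. ]
BR [700.8 -55.9  25. ]
FL [518.5 126.8  25. ]
disc 0.0 0.0
lug 94.6 102.1
ear 45.8 101.3
knob -76.5 59.7
FR -126.5 128.6
BR -45.7 129.2
FL 135.6 128.9
n {'disc': np.float64(611.5), 'lug': np.float64(611.1), 'ear': np.float64(687.4), 'knob': np.float64(621.1), 'FR': np.float64(527.3), 'BR': np.float64(694.5), 'FL': np.float64(526.6)}
yaw 3.7451057762725393 167.1998526691761
knob tri (array([622.90650173, -21.2012801 , 131.08712273]), np.float64(2.2857537259439273)) ear tri (array([680.90579636, 109.75137138,  80.6858583 ]), np.float64(2.2087991490359506))
```

```bash
python3 - <<'E'
from h import *
delta([627,-23,190],target(-49.9,0)[1]);rows([627,-23,190],target(-49.9,0)[1],10)
E
```

```text
now [456.5  22.2 201.1] shift cm(now frame) [ 1.42 16.67  5.7 ] rv deg [53.87 -1.01 -0.89] rows 7.6
shift in target frame [  1.11  14.44 -10.13]
[np.float64(0.14), np.float64(1.67), np.float64(0.57), np.float64(5.39), np.float64(-0.1), np.float64(-0.09)]
[np.float64(0.14), np.float64(1.71), np.float64(0.41), np.float64(5.39), np.float64(-0.1), np.float64(-0.09)]
[np.float64(0.14), np.float64(1.74), np.float64(0.25), np.float64(5.39), np.float64(-0.1), np.float64(-0.09)]
[np.float64(0.14), np.float64(1.76), np.float64(0.08), np.float64(5.39), np.float64(-0.1), np.float64(-0.09)]
[np.float64(0.13), np.float64(1.76), np.float64(-0.08), np.float64(5.39), np.float64(-0.1), np.float64(-0.09)]
[np.float64(0.13), np.float64(1.75), np.float64(-0.25), np.float64(5.39), np.float64(-0.1), np.float64(-0.09)]
[np.float64(0.13), np.float64(1.71), np.float64(-0.41), np.float64(5.39), np.float64(-0.1), np.float64(-0.09)]
[np.float64(0.12), np.float64(1.67), np.float64(-0.57), np.float64(5.39), np.float64(-0.1), np.float64(-0.09)]
[np.float64(0.12), np.float64(1.61), np.float64(-0.72), np.float64(5.39), np.float64(-0.1), np.float64(-0.09)]
[np.float64(0.12), np.float64(1.53), np.float64(-0.87), np.float64(5.39), np.float64(-0.1), np.float64(-0.09)]
```

Emit:
send_rows:
  increments:
    - [[0.1, 1.7, 0.6, 5.4, -0.1, -0.1, 8.7], [0.1, 1.7, 0.4, 5.4, -0.1, -0.1, 8.7], [0.1, 1.7, 0.2, 5.4, -0.1, -0.1, 8.7], [0.1, 1.8, 0.1, 5.4, -0.1, -0.1, 8.7], [0.1, 1.8, -0.1, 5.4, -0.1, -0.1, 8.7], [0.1, 1.7, -0.2, 5.4, -0.1, -0.1, 8.7], [0.1, 1.7, -0.4, 5.4, -0.1, -0.1, 8.7], [0.1, 1.7, -0.6, 5.4, -0.1, -0.1, 8.7], [0.1, 1.6, -0.7, 5.4, -0.1, -0.1, 8.7], [0.1, 1.5, -0.9, 5.4, -0.1, -0.1, 8.7], [0, 0, 0, 0, 0, 0, 8.7]]

```text
clock: 9.7
tool_pos: [631.1, -28.9, 176.9]
tool_rot: [-0.224, -0.666, -0.226, 0.674]
contact_force: [0.8, -0.7, 0.2]
grip_width: 86.9
```

```bash
python3 - <<'E'
from h import *
delta([627,-23,98],target(-49.9,0)[1]);print(pose()[2]["joint_positions"].round(2))
E
```

```text
now [631.1 -28.9 176.9] shift cm(now frame) [ 7.89 -0.67 -0.11] rv deg [-2.99  0.56  0.4 ] rows 1.9
shift in target frame [ 7.89 -0.72 -0.07]
[ 0.21  0.44 -0.03 -0.   -1.12  0.44]
```

Emit:
send_rows:
  increments:
    - [[1.3, -0.2, 0, -1, 0.2, 0.1, 8.7], [1.4, -0.2, 0, -1, 0.2, 0.1, 8.7], [1.4, -0.1, 0, -1, 0.2, 0.1, 8.7], [1.4, -0.1, 0, 0, 0, 0, 8.7], [1.3, -0.1, 0, 0, 0, 0, 8.7], [1.1, 0, 0, 0, 0, 0, 8.7], [0, 0, 0, 0, 0, 0, 6], [0, 0, 0, 0, 0, 0, 5]]

```text
clock: 10.37
tool_pos: [623.7, -23.4, 84.6]
tool_rot: [-0.244, -0.661, -0.246, 0.665]
contact_force: [0.3, 1.1, 7.0]
grip_width: 80.4
```

```bash
python3 pic.py k1 top 185 115 290 200 7; python3 pic.py k1s side 225 110 360 230 5
python3 - <<'E'
from h import *
delta([627,-23,98],target(-49.9,0)[1])
E
```

```text
[623.9 -23.3  85. ] [ 0.22  0.51 -0.16 -0.   -0.91  0.49] [0.3 0.4 0.8]
[623.5 -23.4  85.2] [ 0.22  0.51 -0.16 -0.   -0.91  0.49] [ 0.3 -1.   0.6]
now [623.5 -23.4  85.2] shift cm(now frame) [-1.28  0.19 -0.29] rv deg [0.47 0.28 0.28] rows 0.3
shift in target frame [-1.28  0.19 -0.3 ]
```

View pics/k1s.png

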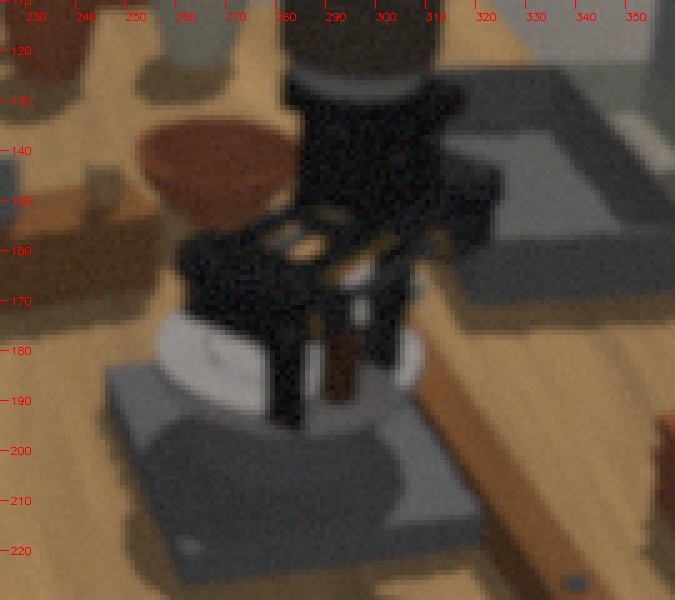

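View pics/k1.png

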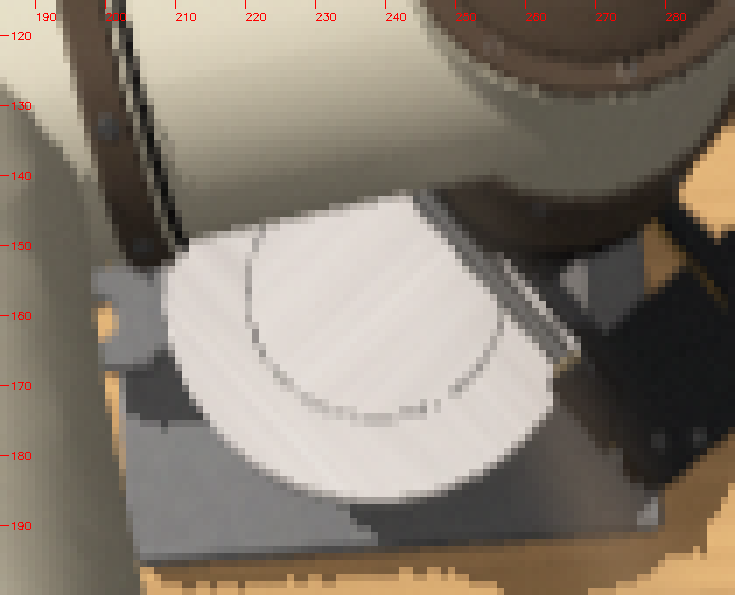

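The TCP overshot to z 85 and touched the disc top with about 7 N. I'll raise it and then close around the knob without gripping it.

Emit:
send_rows:
  increments:
    - [[-0.6, 0, -0.2, 0.3, 0.2, 0.2, 5], [-0.6, 0.2, -0.2, 0.2, 0.1, 0.1, 4], [0, 0, 0, 0, 0, 0, 3.2], [0, 0, 0, 0, 0, 0, 3.0], [0, 0, 0, 0, 0, 0, 3.0], [0, 0, 0, 0, 0, 0, 3.0], [0, 0, 0, 0, 0, 0, 3.0]]

```text
clock: 11.05
tool_pos: [628.4, -22.3, 101.2]
tool_rot: [0.242, 0.666, 0.242, -0.663]
contact_force: [-0.3, -0.4, 0.6]
grip_width: 32.1
```

```bash
python3 pic.py k2s side 225 110 360 230 5
python3 - <<'E'
from h import *
delta([666,9,98],target(-49.9,0)[1])
E
```

```text
[628.4 -22.3 101.1] [ 0.22  0.49 -0.14  0.   -0.93  0.48] [-0.   0.4 -0.3]
now [628.4 -22.3 101.1] shift cm(now frame) [ 0.32  0.02 -4.9 ] rv deg [-0.07 -0.19 -0.12] rows 1.2
shift in target frame [ 0.31  0.03 -4.9 ]
```

View pics/k2s.png

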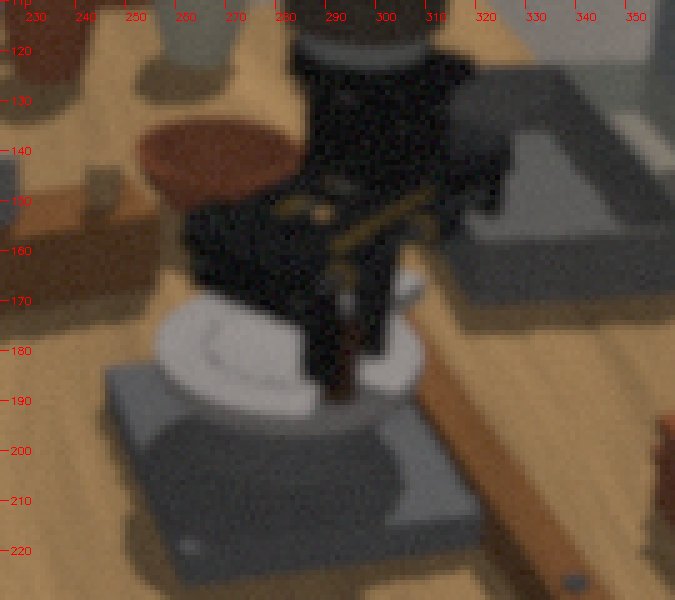

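Emit:
send_rows:
  increments:
    - [[0, 0, 0, 0, 0, 0, 2.4], [0, 0, 0, 0, 0, 0, 2.4], [0.1, 0, -0.5, 0, 0, 0, 2.4], [0.1, 0, -0.5, 0, 0, 0, 2.4], [0, 0, -0.5, 0, 0, 0, 2.4], [0, 0, -0.5, 0, 0, 0, 2.4], [0, 0, -0.5, 0, 0, 0, 2.4], [0, 0, -0.5, 0, 0, 0, 2.4], [0, 0, -0.5, 0, 0, 0, 2.4], [0, 0, -0.4, 0, 0, 0, 2.4], [0, 0, -0.3, 0, 0, 0, 2.4], [0, 0, 0, 0, 0, 0, 2.4]]

```text
clock: 12.1
tool_pos: [661.6, 5.1, 97.5]
tool_rot: [-0.243, -0.663, -0.241, 0.666]
contact_force: [-1.0, -1.7, 0.8]
grip_width: 23.9
```

```bash
python3 pic.py k3 top 185 115 290 200 7;python3 pic.py k3s side 225 110 360 230 5
python3 - <<'E'
from h import *
delta([666,9,98],target(-49.9,0)[1])
E
```

```text
[661.5   5.1  97.5] [ 0.25  0.55 -0.05  0.   -0.97  0.44] [-0.9 -0.8  0.4]
[661.4   5.   97.5] [ 0.25  0.55 -0.05  0.   -0.97  0.44] [-0.3  0.1 -0.1]
now [661.4   5.   97.5] shift cm(now frame) [-0.05 -0.01 -0.61] rv deg [-0.11  0.23 -0.02] rows 0.2
shift in target frame [-0.05 -0.01 -0.61]
```

View pics/k3s.png

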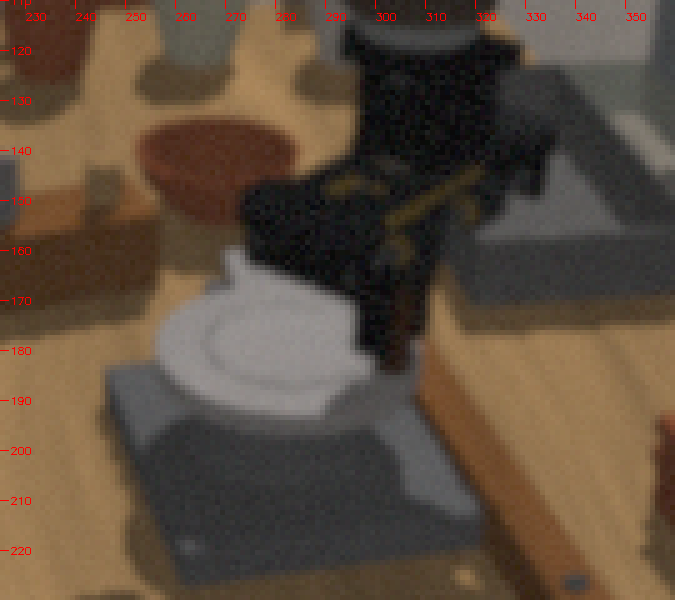

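View pics/k3.png

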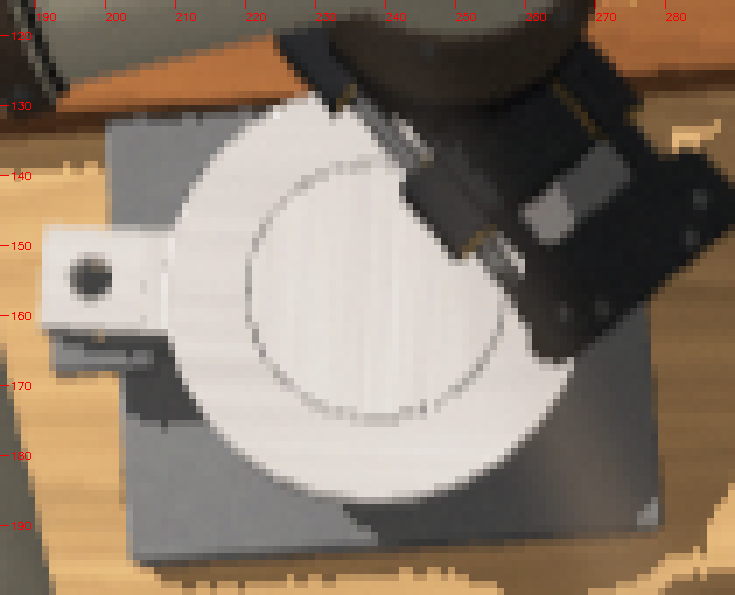

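```bash
python3 - <<'E'
from h import *
c=cam("top");P=lambda x,y:(x-.5,y-.5)
C=onz(c,P(238.2,156.4),84);e=onz(c,P(196.8,154.9),84);v=e-C
print(C,e,np.degrees(np.arctan2(v[1],v[0])),np.hypot(*v[:2]))
print(proj(c,[602.9,136.3,84])+.5,proj(c,[602.9,136.3,66])+.5)
E
```

```text
[610.54387706  36.58330546  84.        ] [613.77912107 138.65471315  84.        ] 88.18456711786364 102.12266678461017
[[197.66675824 159.26220995]] [[198.71435481 160.5725598 ]]
```

Emit:
send_rows:
  increments:
    - [[0, 0, -0.3, 0, 0, 0, 2.4], [0, 0, -0.3, 0, 0, 0, 2.4], [0, 0, 0, 0, 0, 0, 2.4], [0, 0, 0, 0, 0, 0, 2.4]]

```text
clock: 12.58
tool_pos: [664.9, 9.0, 97.4]
tool_rot: [-0.242, -0.662, -0.241, 0.667]
contact_force: [-1.1, -1.2, 0.2]
grip_width: 24.0
```

```bash
python3 pic.py k4 top 185 130 255 200 10
python3 - <<'E'
from h import *
delta([666,9,98],target(-49.9,0)[1])
E
```

```text
[664.9   8.9  97.4] [ 0.26  0.56 -0.04  0.   -0.98  0.44] [-1.  -0.3  0.2]
now [664.9   8.9  97.4] shift cm(now frame) [-0.07  0.07 -0.09] rv deg [-0.15  0.33  0.08] rows 0.1
shift in target frame [-0.06  0.07 -0.09]
```

View pics/k4.png

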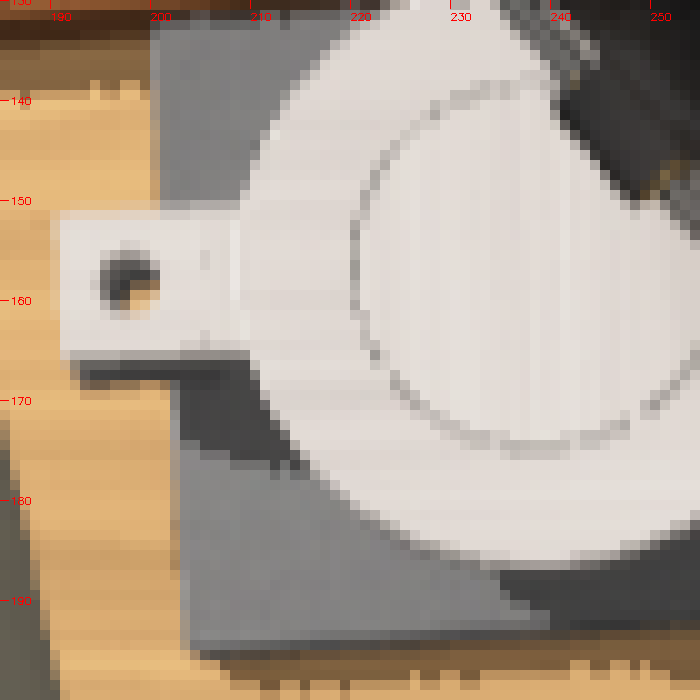

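Emit:
send_rows:
  increments:
    - [[0, 0, -0.2, 0, 0, 0, 2.4], [0, 0, 0, 0, 0, 0, 2.4], [0, 0, 0, 0, 0, 0, 2.4]]

```text
clock: 12.88
tool_pos: [666.1, 10.3, 97.2]
tool_rot: [-0.242, -0.662, -0.241, 0.667]
contact_force: [-0.6, -1.0, 0.3]
grip_width: 24.3
```

```bash
python3 pic.py k5 top 185 140 225 180 16
python3 - <<'E'
from h import *
delta([666,9,98],target(-49.9,0)[1])
E
```

```text
[666.1  10.2  97.2] [ 0.26  0.56 -0.04  0.   -0.98  0.44] [-0.8 -0.3  0.3]
now [666.1  10.2  97.2] shift cm(now frame) [-0.08  0.09  0.09] rv deg [-0.17  0.37  0.11] rows 0.1
shift in target frame [-0.08  0.09  0.09]
```

View pics/k5.png

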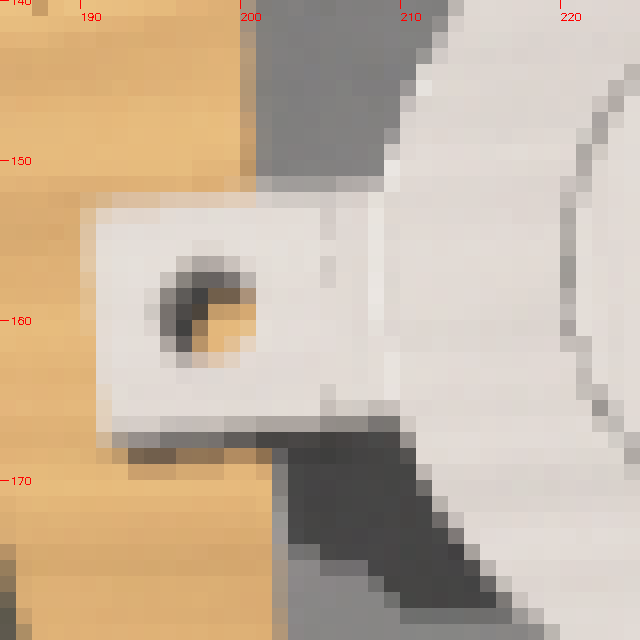

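The ear hole is centred at about px (197.9,159.5), against a predicted (197.7–198, 159.3–159.5), so the head is aligned. I'll open and lift off.

Emit:
send_rows:
  increments:
    - [[0, 0, 0, 0, 0, 0, 4.5], [0, 0, 0, 0, 0, 0, 4.5], [0, 0, 0, 0, 0, 0, 4.5], [-1.5, 0, 0, 0, 0, 0, 4.5], [-2, 0, 0, 0, 0, 0, 4.5], [-2.5, 0, 0, 0, 0, 0, 4.5], [-2, 0, 0, 0, 0, 0, 4.5], [-1.5, 0, 0, 0, 0, 0, 4.5], [0, 0, 0, 0, 0, 0, 4.5]]

```text
clock: 13.68
tool_pos: [668.0, 11.0, 194.7]
tool_rot: [-0.242, -0.663, -0.241, 0.666]
contact_force: [0.7, 0.2, 1.0]
grip_width: 45.0
```

```bash
python3 pic.py k6 top 185 115 290 200 7;python3 pic.py b6 top 115 165 185 235 9;python3 pic.py b6s side 205 120 270 180 11
```

```text
[667.1  11.1 192.9] [ 0.26  0.48  0.08 -0.   -1.18  0.44] [-0.1 -0.  -0.4]
[666.   11.1 190.9] [ 0.26  0.48  0.08 -0.   -1.18  0.44] [-0.8  0.  -0.5]
[665.2  11.  189.5] [ 0.26  0.48  0.08 -0.   -1.18  0.44] [-0.1 -0.3 -0.6]
```

View pics/k6.png

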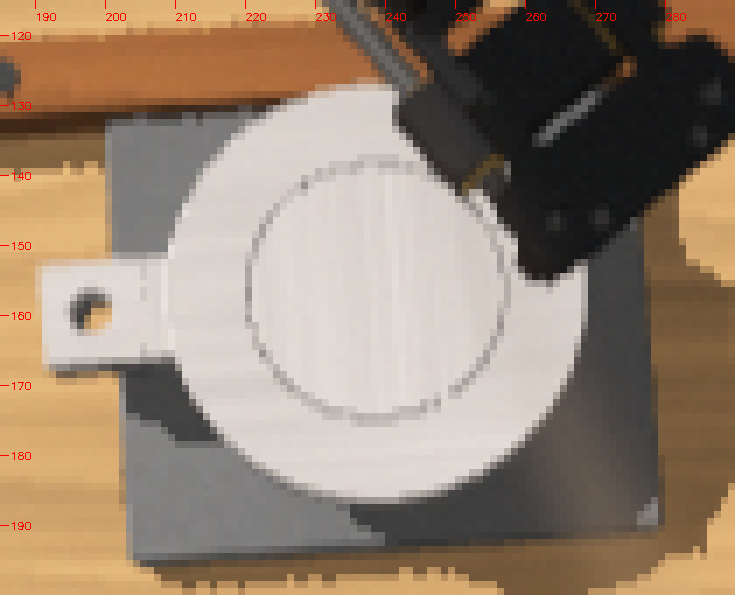

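View pics/b6.png

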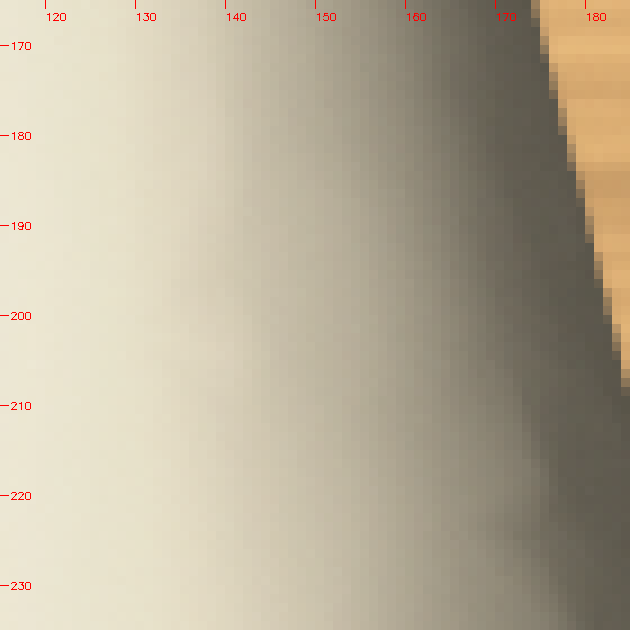

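View pics/b6s.png

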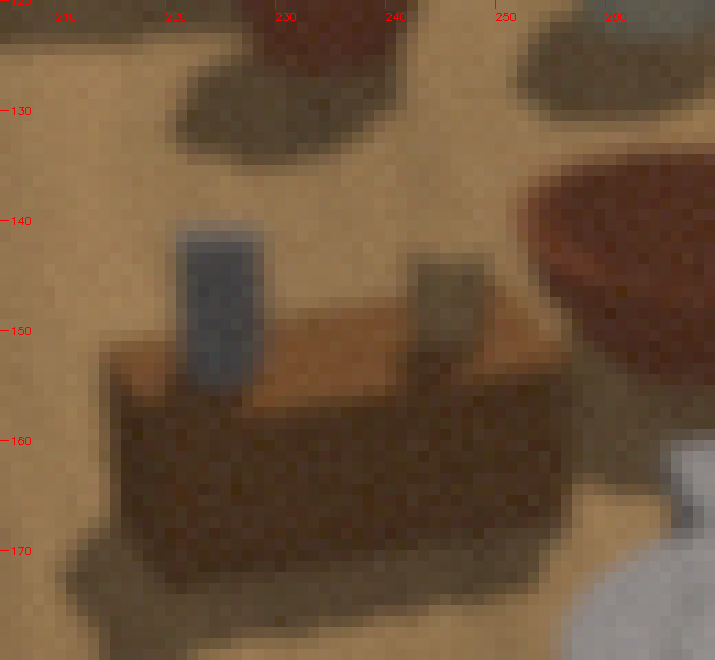

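```bash
python3 - <<'E'
from h import *
c=cam("top");d=cam("side")
B=lambda x,y:(x/9+120-.5,y/9+165-.5)
P=lambda x,y:(x-.5,y-.5)
print("pin top tri",tri(c,B(158,419),d,P(225,141.3)))
print("stamp top",tri(c,B(126,166),d,P(244.5,144)))
cs=[onz(c,B(*p),55) for p in((38,103),(245,60),(335,505),(125,545))]
print(np.round(cs,1));m=np.mean(cs,0);print(m)
for i in range(4):
    v=cs[(i+1)%4]-cs[i];print(np.degrees(np.arctan2(v[1],v[0])).round(1),np.linalg.norm(v).round(1))
print("pintop@100",onz(c,B(158,419),100),"L/R edges",onz(c,B(133,418),100),onz(c,B(181,418),100),"F/B",onz(c,B(158,370),100),onz(c,B(158,468),100))
print("collar",onz(c,B(215,425),60))
E
```

```text
pin top tri (array([473.21876241, 275.56509591, 100.3615032 ]), np.float64(1.165733649734311))
stamp top (array([541.2056161 , 293.63372412,  78.51707633]), np.float64(3.213931151147003))
[[563.3 326.8  55. ]
 [575.8 268.4  55. ]
 [450.8 239.3  55. ]
 [439.3 297.9  55. ]]
[507.30936526 283.08671134  55.        ]
-77.9 59.7
-166.9 128.3
101.2 59.7
13.1 127.4
pintop@100 [472.65168401 275.71896292 100.        ] L/R edges [472.87182059 282.42520186 100.        ] [472.95940874 269.56872234 100.        ] F/B [485.6940611  276.13849824 100.        ] [459.64116201 275.30502278 100.        ]
collar [472.686201   272.15755194  60.        ]
```

```bash
python3 - <<'E'
from h import *
delta([473,275.5,170],target(0,0)[1]);rows([473,275.5,170],target(0,0)[1],12)
E
```

```text
now [664.8  10.8 188.5] shift cm(now frame) [  2.07 -32.6   -2.29] rv deg [-50.1    0.56   0.77] rows 8.0
shift in target frame [  1.85 -19.18 -26.47]
[np.float64(0.17), np.float64(-2.72), np.float64(-0.19), np.float64(-4.18), np.float64(0.05), np.float64(0.06)]
[np.float64(0.17), np.float64(-2.7), np.float64(-0.39), np.float64(-4.18), np.float64(0.05), np.float64(0.06)]
[np.float64(0.17), np.float64(-2.66), np.float64(-0.58), np.float64(-4.18), np.float64(0.05), np.float64(0.06)]
[np.float64(0.17), np.float64(-2.61), np.float64(-0.77), np.float64(-4.18), np.float64(0.05), np.float64(0.06)]
[np.float64(0.16), np.float64(-2.55), np.float64(-0.96), np.float64(-4.18), np.float64(0.05), np.float64(0.06)]
[np.float64(0.16), np.float64(-2.47), np.float64(-1.15), np.float64(-4.18), np.float64(0.05), np.float64(0.06)]
[np.float64(0.16), np.float64(-2.38), np.float64(-1.32), np.float64(-4.18), np.float64(0.05), np.float64(0.06)]
[np.float64(0.16), np.float64(-2.28), np.float64(-1.49), np.float64(-4.18), np.float64(0.05), np.float64(0.06)]
[np.float64(0.16), np.float64(-2.16), np.float64(-1.65), np.float64(-4.18), np.float64(0.05), np.float64(0.06)]
[np.float64(0.16), np.float64(-2.04), np.float64(-1.81), np.float64(-4.18), np.float64(0.05), np.float64(0.06)]
[np.float64(0.16), np.float64(-1.9), np.float64(-1.95), np.float64(-4.18), np.float64(0.05), np.float64(0.06)]
[np.float64(0.15), np.float64(-1.75), np.float64(-2.08), np.float64(-4.18), np.float64(0.05), np.float64(0.06)]
```

Emit:
send_rows:
  increments:
    - [[0, -2.7, -0.2, -4.2, 0, 0, 4], [0, -2.7, -0.4, -4.2, 0, 0, 4], [0.1, -2.7, -0.6, -4.2, 0.1, 0.1, 4], [0.1, -2.6, -0.8, -4.2, 0.1, 0.1, 4], [0.1, -2.5, -1.0, -4.2, 0.1, 0.1, 4], [0.1, -2.5, -1.1, -4.2, 0.1, 0.1, 4], [0.1, -2.4, -1.3, -4.2, 0.1, 0.1, 4], [0.1, -2.3, -1.5, -4.2, 0.1, 0.1, 4], [0.1, -2.2, -1.6, -4.2, 0.1, 0.1, 4], [0.1, -2.0, -1.8, -4.2, 0, 0, 4], [0.1, -1.5, -1.5, -3, 0, 0, 4], [0, 0, 0, 0, 0, 0, 4]]

```text
clock: 14.93
tool_pos: [474.5, 249.7, 162.1]
tool_rot: [-0.482, -0.504, -0.489, 0.523]
contact_force: [0.4, -0.2, 0.6]
grip_width: 40.0
```

```bash
python3 - <<'E'
from h import *
delta([473,275.5,130],target(0,0)[1]);print(pose()[2]["joint_positions"].round(2))
E
python3 pic.py t20 top 0 60 400 320 2
```

```text
now [474.5 249.7 162.1] shift cm(now frame) [ 3.18 -0.21 -2.61] rv deg [-3.2   0.72  1.47] rows 1.0
shift in target frame [ 3.21 -0.15 -2.58]
[ 0.78  0.3  -0.27 -0.01 -1.02  0.74]
[475.1 248.8 162. ] [ 0.78  0.3  -0.27 -0.01 -1.02  0.74] [-0.8 -0.4 -0. ]
```

View pics/t20.png

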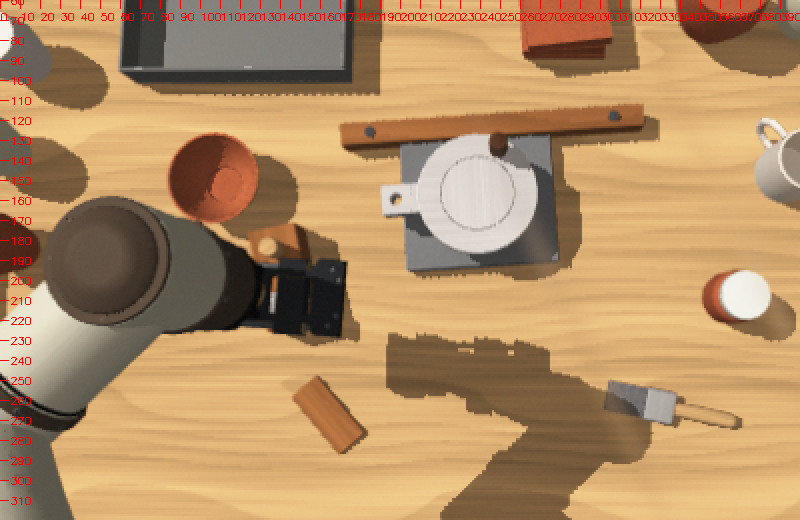

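Emit:
send_rows:
  increments:
    - [[0, 0, -0.9, -1.1, 0.2, 0.4, 4], [0, 0, -0.9, -1.1, 0.2, 0.4, 4], [0, 0, -0.8, -1, 0.2, 0.4, 4], [0, 0, 0, 0, 0, 0, 4], [0, 0, 0, 0, 0, 0, 4]]

```text
clock: 15.4
tool_pos: [477.5, 275.1, 159.5]
tool_rot: [-0.499, -0.498, -0.5, 0.503]
contact_force: [-0.5, 0.3, -0.6]
grip_width: 40.1
```

```bash
python3 - <<'E'
from h import *
delta([473,275.5,64],target(0,0)[1]);print(pose()[2]["joint_positions"].round(2))
E
python3 pic.py h20 top 185 130 255 200 10; python3 pic.py s20 side 190 90 300 190 7
```

```text
now [477.5 275.1 159.5] shift cm(now frame) [ 9.55 -0.4  -0.08] rv deg [-0.08  0.26  0.29] rows 2.3
shift in target frame [ 9.55 -0.45 -0.04]
[ 0.82  0.32 -0.26 -0.   -1.    0.75]
[477.6 275.  159.5] [ 0.82  0.32 -0.26 -0.   -1.    0.75] [ 0.9  0.3 -0.1]
[477.5 274.9 159.6] [ 0.82  0.32 -0.26 -0.   -1.    0.75] [-0.6  0.5  0. ]
```

View pics/h20.png

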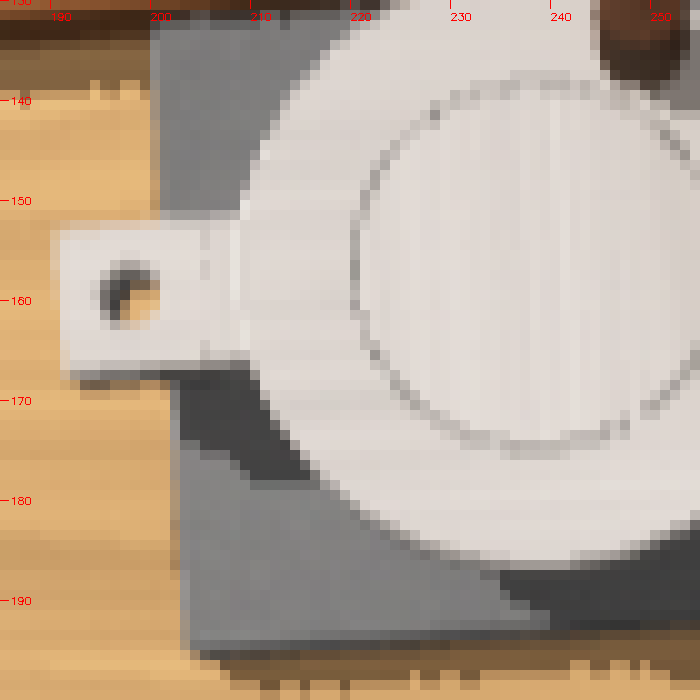

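View pics/s20.png

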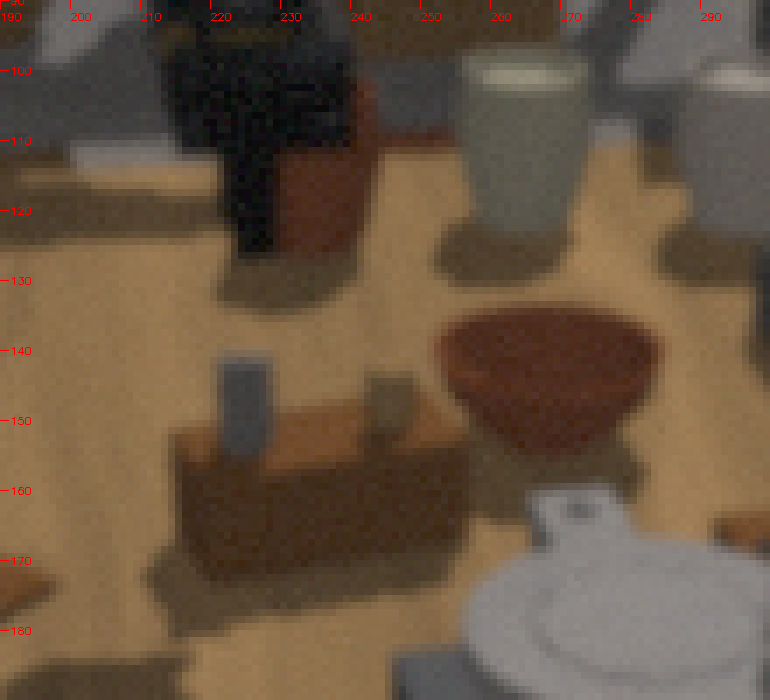

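Emit:
send_rows:
  increments:
    - [[1.2, -0.1, 0, 0, 0, 0, 4], [1.5, -0.1, 0, 0, 0.1, 0.1, 4], [1.5, -0.1, 0, 0, 0.1, 0.1, 4], [1.5, -0.1, 0, 0, 0, 0, 4], [1.2, 0, 0, 0, 0, 0, 4], [0.8, 0, 0, 0, 0, 0, 4], [0.4, 0, 0, 0, 0, 0, 4], [0, 0, 0, 0, 0, 0, 4], [0, 0, 0, 0, 0, 0, 4]]

```text
clock: 16.25
tool_pos: [476.6, 272.9, 77.7]
tool_rot: [0.498, 0.503, 0.498, -0.5]
contact_force: [0.2, 0.3, 0.0]
grip_width: 40.0
```

```bash
python3 - <<'E'
from h import *
delta([473,275.5,64],target(0,0)[1])
c=cam("top");d=cam("side");P=lambda x,y:(x-.5,y-.5)
print(onz(c,P(197.1,159.5),84),tri(c,P(197.1,159.5),d,P(272.5,162.7)))
E
python3 pic.py p21 top 115 165 185 235 9; python3 pic.py s21 side 190 90 300 190 7
```

```text
now [476.6 272.9  77.7] shift cm(now frame) [ 1.37 -0.37 -0.26] rv deg [-0.45 -0.16 -0.18] rows 0.4
shift in target frame [ 1.37 -0.36 -0.26]
[602.30063465 137.68538553  84.        ] (array([602.51859203, 137.62537733,  84.22321715]), np.float64(0.513614130414013))
[476.7 273.2  78.2] [ 0.82  0.41 -0.37  0.   -0.79  0.75] [-0.1 -0.2  0.1]
[476.7 273.2  78.2] [ 0.82  0.41 -0.37  0.   -0.79  0.75] [0.3 0.1 0.3]
```

View pics/p21.png

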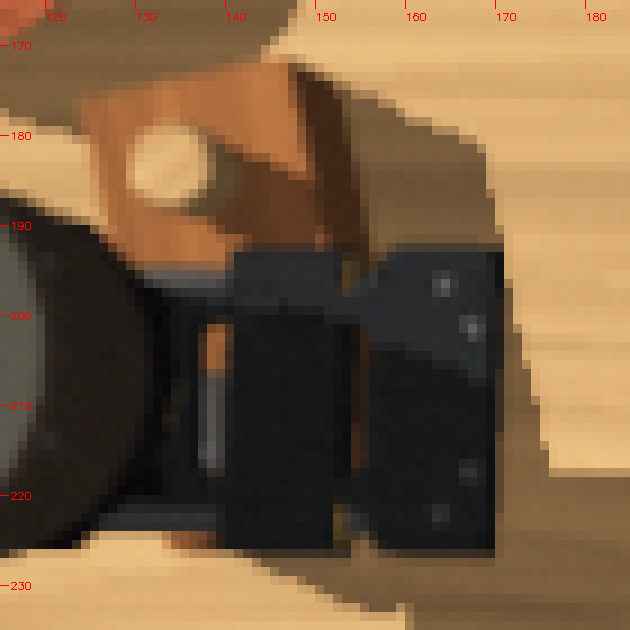

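View pics/s21.png

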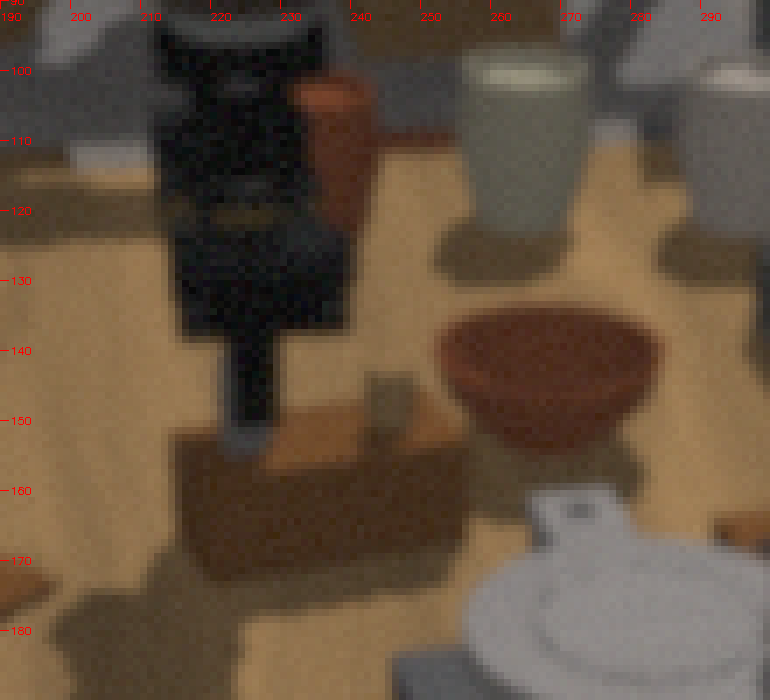

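Emit:
send_rows:
  increments:
    - [[0.4, -0.2, -0.15, -0.3, 0, 0, 4], [0.4, -0.2, -0.15, -0.2, 0, 0, 4], [0.3, 0, 0, 0, 0, 0, 4], [0, 0, 0, 0, 0, 0, 4], [0, 0, 0, 0, 0, 0, 4]]

```text
clock: 16.87
tool_pos: [472.7, 277.4, 67.5]
tool_rot: [0.501, 0.502, 0.501, -0.496]
contact_force: [0.4, -0.5, 0.7]
grip_width: 40.0
```

```bash
python3 - <<'E'
from h import *
delta([473,275.5,64],target(0,0)[1])
E
```

```text
now [472.7 277.4  67.5] shift cm(now frame) [0.35 0.02 0.19] rv deg [ 0.15 -0.33 -0.35] rows 0.1
shift in target frame [0.35 0.03 0.19]
```

Emit:
send_rows:
  increments:
    - [[0.3, 0, 0.2, 0, 0, 0, 4], [0, 0, 0, 0, 0, 0, 3], [0, 0, 0, 0, 0, 0, 2], [0, 0, 0, 0, 0, 0, 0.8], [0, 0, 0, 0, 0, 0, 0.8], [0, 0, 0, 0, 0, 0, 0.8], [0, 0, 0, 0, 0, 0, 0.8]]
  force: 25

```text
clock: 17.45
tool_pos: [472.9, 275.1, 64.2]
tool_rot: [0.501, 0.502, 0.5, -0.496]
contact_force: [1.1, 0.0, -0.3]
grip_width: 11.7
```

```bash
python3 - <<'E'
from h import *
delta([473,275.5,130],target(0,0)[1]);print(pose()[2]["contact_force"])
E
```

```text
now [472.9 275.1  64.2] shift cm(now frame) [-6.58  0.05 -0.07] rv deg [ 0.15 -0.32 -0.35] rows 1.6
shift in target frame [-6.58  0.01 -0.04]
[ 1.07407951  0.03933979 -0.31715025]
```

Emit:
send_rows:
  increments:
    - [[-0.8, 0, 0, 0, 0, 0, 0.8], [-1, 0, 0, 0, 0, 0, 0.8], [-1.2, 0, 0, 0, 0, 0, 0.8], [-1.5, 0, 0, 0, 0, 0, 0.8], [-1.8, 0, 0, 0, 0, 0, 0.8], [-1.8, 0, 0, 0, 0, 0, 0.8], [-1.5, 0, 0, 0, 0, 0, 0.8], [-0.8, 0, 0, 0, 0, 0, 0.8], [0, 0, 0, 0, 0, 0, 0.8], [0, 0, 0, 0, 0, 0, 0.8]]

```text
clock: 18.28
tool_pos: [472.7, 275.1, 179.5]
tool_rot: [0.501, 0.504, 0.501, -0.494]
contact_force: [-0.8, -0.5, -1.0]
grip_width: 11.6
```

```bash
python3 - <<'E'
from h import *
delta([602.4,137.3,180],target(0,0)[1]);print(pose()[2]["contact_force"])
E
python3 pic.py s22 side 190 70 300 180 7;python3 pic.py t22 top 115 165 185 235 9
```

```text
now [472.7 275.1 179.5] shift cm(now frame) [-0.06 12.94 13.81] rv deg [ 0.14 -0.58 -0.59] rows 4.6
shift in target frame [-0.05 12.97 13.78]
[-0.75230344 -0.54430423 -1.04937013]
[472.8 275.  179.4] [ 0.82  0.28 -0.26  0.   -1.01  0.75] [ 0.9  0.2 -0.2]
[472.5 274.8 178.7] [ 0.82  0.28 -0.26  0.   -1.01  0.75] [ 0.3  0.5 -1.3]
```

View pics/s22.png

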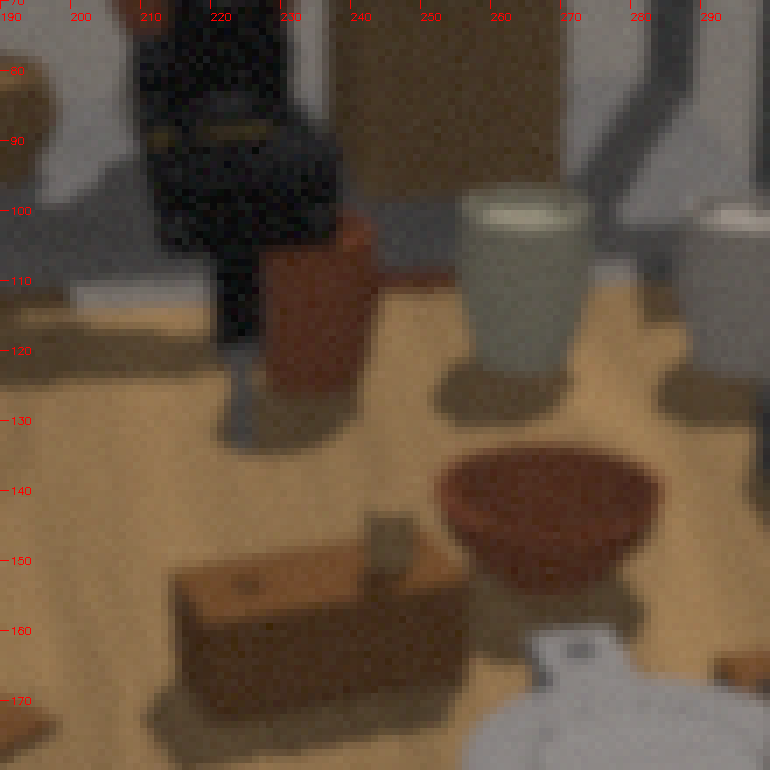

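View pics/t22.png

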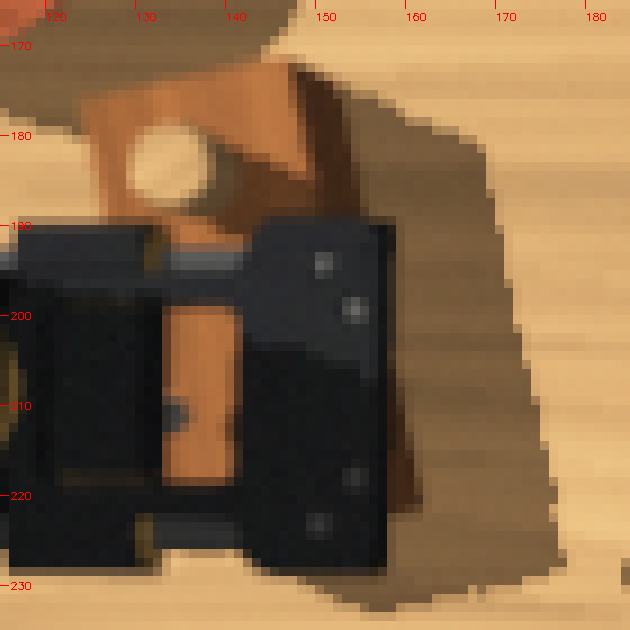

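```bash
cat > tip.py <<'E'
import sys
from h import *
u,v,y=map(float,sys.argv[1:4])
d=cam("side");o,k=ray(d,(u-.5,v-.5));print((o+k*(y-o[1])/k[1]).round(1), pose()[0].round(1))
E
python3 tip.py 223.6 133.8 275; python3 tip.py 223.8 121 275
python3 - <<'E'
from h import *
p,R,s=pose();print(R.as_matrix()[:,0])
rows([602.4,137.3,175],target(0,0)[1],9)
E
```

```text
[469.9 275.  127. ] [472.3 274.7 178.1]
[471.7 275.  170.4] [472.3 274.6 177.9]
[ 0.00808148  0.00766425 -0.99993797]
[np.float64(0.03), np.float64(1.44), np.float64(1.53), np.float64(0.02), np.float64(-0.05), np.float64(-0.05)]
[np.float64(0.03), np.float64(1.44), np.float64(1.53), np.float64(0.02), np.float64(-0.05), np.float64(-0.05)]
[np.float64(0.03), np.float64(1.44), np.float64(1.53), np.float64(0.02), np.float64(-0.05), np.float64(-0.05)]
[np.float64(0.03), np.float64(1.44), np.float64(1.53), np.float64(0.02), np.float64(-0.05), np.float64(-0.05)]
[np.float64(0.03), np.float64(1.44), np.float64(1.53), np.float64(0.02), np.float64(-0.05), np.float64(-0.05)]
[np.float64(0.03), np.float64(1.44), np.float64(1.53), np.float64(0.02), np.float64(-0.05), np.float64(-0.05)]
[np.float64(0.03), np.float64(1.44), np.float64(1.53), np.float64(0.02), np.float64(-0.05), np.float64(-0.05)]
[np.float64(0.03), np.float64(1.44), np.float64(1.53), np.float64(0.02), np.float64(-0.05), np.float64(-0.05)]
[np.float64(0.03), np.float64(1.45), np.float64(1.53), np.float64(0.02), np.float64(-0.05), np.float64(-0.05)]
```

Emit:
send_rows:
  increments:
    - [[0, 1.2, 1.2, 0, 0, 0, 0.8], [0, 1.5, 1.6, 0, 0, 0, 0.8], [0, 1.5, 1.6, 0, -0.1, -0.1, 0.8], [0, 1.5, 1.6, 0, -0.1, -0.1, 0.8], [0, 1.5, 1.6, 0, -0.1, -0.1, 0.8], [0, 1.5, 1.6, 0, -0.1, -0.1, 0.8], [0, 1.5, 1.6, 0, -0.1, -0.1, 0.8], [0, 1.4, 1.4, 0, 0, 0, 0.8], [0, 0.8, 0.9, 0, 0, 0, 0.8], [0, 0, 0, 0, 0, 0, 0.8], [0, 0, 0, 0, 0, 0, 0.8]]

```text
clock: 19.4
tool_pos: [597.3, 136.4, 164.3]
tool_rot: [-0.499, -0.49, -0.503, 0.508]
contact_force: [-0.5, 0.6, -1.0]
grip_width: 11.6
```

```bash
python3 - <<'E'
from h import *
delta([604,137.3,150],target(0,0)[1])
E
python3 pic.py s23 side 230 90 320 190 7;python3 pic.py t23 top 165 120 265 200 7
```

```text
now [597.3 136.4 164.3] shift cm(now frame) [ 1.41  0.7  -0.1 ] rv deg [0.28 0.77 1.29] rows 0.4
shift in target frame [ 1.43  0.67 -0.09]
[597.  136.6 164.3] [ 0.49  0.42 -0.09  0.   -1.09  1.09] [-0.  -0.7 -1.2]
[596.9 137.1 164.7] [ 0.49  0.42 -0.09  0.   -1.09  1.09] [ 0.2  0.4 -1.5]
```

View pics/s23.png

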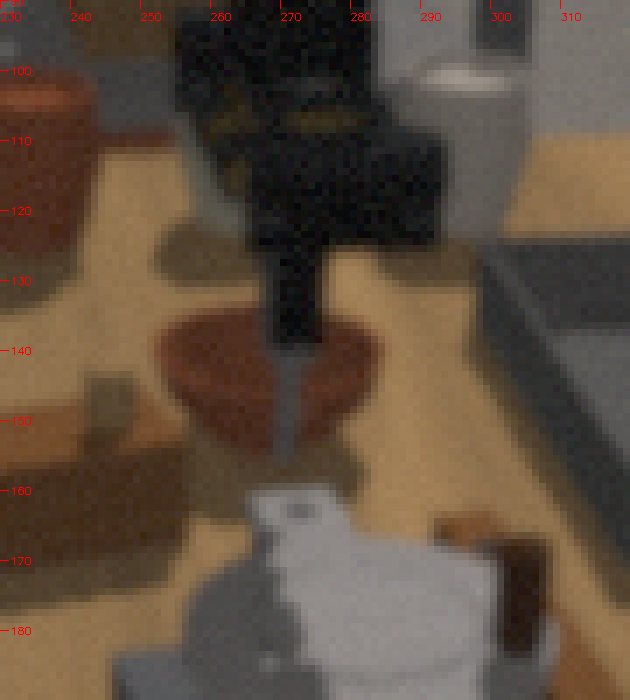

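View pics/t23.png

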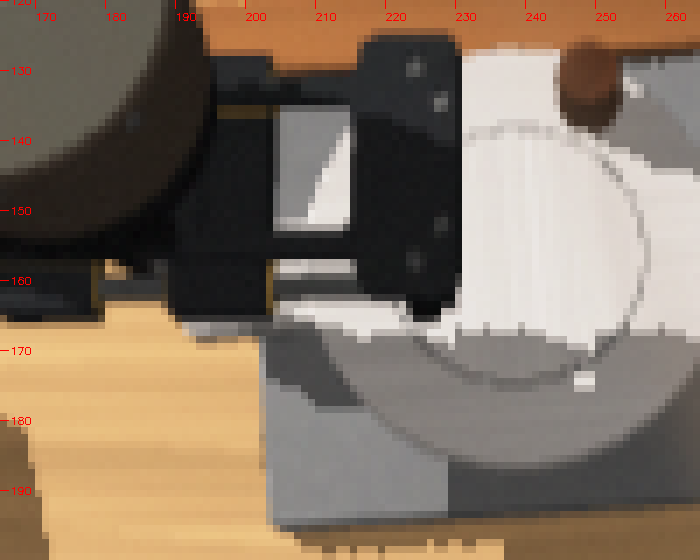

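```bash
python3 tip.py 270.7 155.5 137;python3 tip.py 270.9 145 137;python3 tip.py 272.4 138.5 137; python3 tip.py 272.9 162.9 137.3
```

```text
[596.4 137.  109. ] [597.  137.4 165.1]
[596.  137.  143.1] [597.1 137.6 165.5]
[599.8 137.  163.6] [597.2 137.7 165.7]
[604.  137.3  83.7] [597.2 137.7 165.8]
```

Emit:
send_rows:
  increments:
    - [[0.3, 0.3, 0, 0, 0.4, 0, 0.8], [0.4, 0.3, 0, 0, 0.4, 0, 0.8], [0.4, 0.1, 0, 0, 0, 0, 0.8], [0.3, 0, 0, 0, 0, 0, 0.8], [0, 0, 0, 0, 0, 0, 0.8], [0, 0, 0, 0, 0, 0, 0.8]]

```text
clock: 20.2
tool_pos: [603.9, 139.4, 150.8]
tool_rot: [0.497, 0.494, 0.508, -0.501]
contact_force: [0.2, 0.9, -0.7]
grip_width: 12.1
```

```bash
python3 - <<'E'
from h import *
delta([604,137.2,146],target(0,0)[1])
E
python3 pic.py s24 side 250 120 320 190 10
```

```text
now [603.9 139.4 150.8] shift cm(now frame) [0.48 0.01 0.22] rv deg [ 0.56 -0.22  1.11] rows 0.2
shift in target frame [0.48 0.01 0.22]
[603.8 139.4 150.7] [ 0.48  0.44 -0.09 -0.01 -1.06  1.11] [ 0.6 -0.4 -0.9]
```

View pics/s24.png

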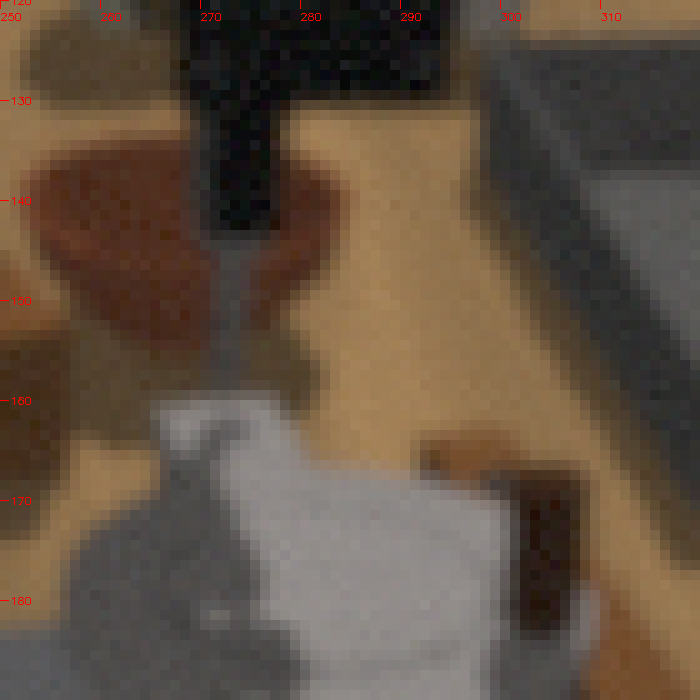

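Emit:
send_rows:
  increments:
    - [[0.2, 0, 0.2, 0, 0, 0, 0.8], [0.2, 0, 0, 0, 0, 0, 0.8], [0, 0, 0, 0, 0, 0, 0.8], [0, 0, 0, 0, 0, 0, 0.8]]

```text
clock: 20.58
tool_pos: [603.8, 137.1, 146.4]
tool_rot: [0.497, 0.494, 0.508, -0.501]
contact_force: [0.2, 0.6, -1.1]
grip_width: 11.6
```

```bash
python3 - <<'E'
from h import *
delta([604,137.2,146],target(0,0)[1]);print(pose()[2]["contact_force"])
E
python3 pic.py s25 side 250 140 290 180 16
```

```text
now [603.8 137.1 146.4] shift cm(now frame) [ 0.04  0.02 -0.01] rv deg [ 0.55 -0.21  1.11] rows 0.2
shift in target frame [ 0.04  0.02 -0.01]
[ 0.24846739  0.59342287 -1.10091781]
[603.8 137.1 146.5] [ 0.48  0.44 -0.09 -0.01 -1.05  1.11] [ 0.2  0.2 -1.4]
```

View pics/s25.png

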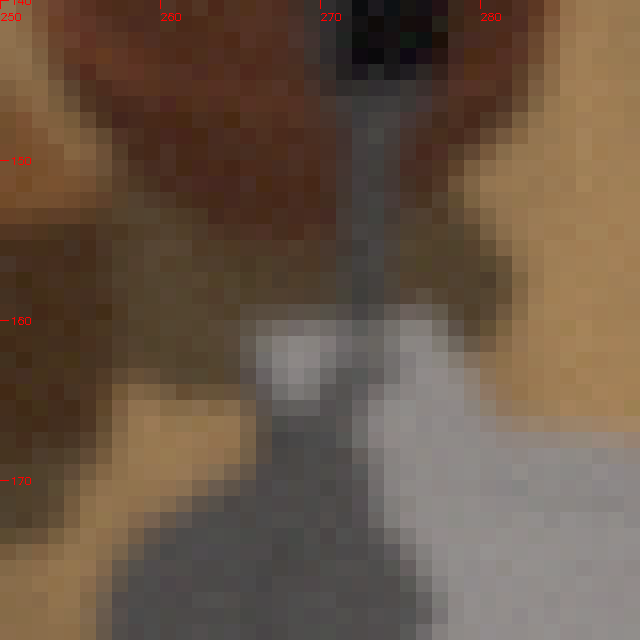

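Emit:
send_rows:
  increments:
    - [[0.3, 0, 0, 0, 0, 0, 0.8], [0.3, 0, 0, 0, 0, 0, 0.8], [0.3, 0, 0, 0, 0, 0, 0.8], [0, 0, 0, 0, 0, 0, 0.8]]

```text
clock: 20.97
tool_pos: [604.2, 136.8, 137.9]
tool_rot: [0.497, 0.494, 0.508, -0.501]
contact_force: [-0.5, -0.6, -0.6]
grip_width: 11.8
```

```bash
python3 - <<'E'
from h import *
delta([604,137.2,93],target(0,0)[1]);print(pose()[2]["contact_force"],pose()[2]["moment"])
E
```

```text
now [604.2 136.8 137.9] shift cm(now frame) [ 4.49  0.06 -0.03] rv deg [ 0.59 -0.18  1.01] rows 1.1
shift in target frame [ 4.49 -0.02 -0.04]
[-0.47219955 -0.61443519 -0.56499205] [-0.39123925 -0.09041665  0.04664032]
```

Emit:
send_rows:
  increments:
    - [[0.3, 0, 0, 0, 0, 0, 0.8], [0.3, 0, 0, 0, 0, 0, 0.8], [0.3, 0, 0, 0, 0, 0, 0.8], [0, 0, 0, 0, 0, 0, 0.8]]

```text
clock: 21.3
tool_pos: [603.7, 136.1, 127.7]
tool_rot: [0.497, 0.494, 0.508, -0.502]
contact_force: [0.0, 0.1, 0.2]
grip_width: 11.7
```

```bash
python3 - <<'E'
from h import *
delta([604,137.2,93],target(0,0)[1]);print(pose()[2]["contact_force"],pose()[2]["moment"])
E
python3 pic.py s26 side 250 130 300 180 14
```

```text
now [603.7 136.1 127.7] shift cm(now frame) [ 3.47  0.09 -0.11] rv deg [ 0.56 -0.14  1.05] rows 0.8
shift in target frame [ 3.47  0.03 -0.11]
[0.01425665 0.10841764 0.22031587] [-0.2183751  -0.0839133   0.00066843]
[603.8 136.1 127.9] [ 0.48  0.46 -0.12 -0.01 -1.01  1.11] [ 0.2 -0.5 -0.2]
```

View pics/s26.png

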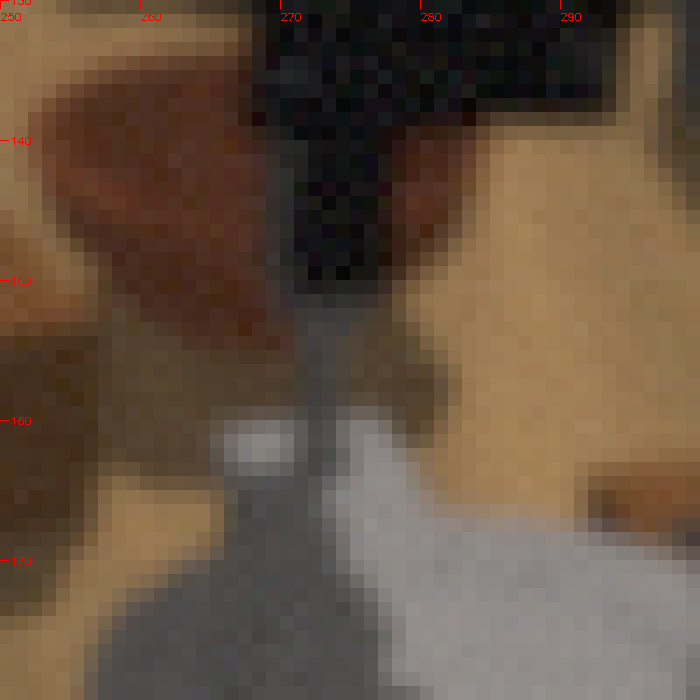

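Emit:
send_rows:
  increments:
    - [[0.3, 0, -0.1, 0, 0, 0, 0.8], [0.3, 0, 0, 0, 0, 0, 0.8], [0.3, 0, 0, 0, 0, 0, 0.8], [0, 0, 0, 0, 0, 0, 0.8]]

```text
clock: 21.68
tool_pos: [604.0, 136.2, 118.4]
tool_rot: [0.498, 0.493, 0.507, -0.502]
contact_force: [1.5, -1.3, -1.0]
grip_width: 12.0
```

```bash
python3 - <<'E'
from h import *
delta([604,137.2,93],target(0,0)[1]);print(pose()[2]["contact_force"],pose()[2]["moment"])
E
```

```text
now [604.  136.2 118.4] shift cm(now frame) [ 2.54  0.05 -0.09] rv deg [ 0.58 -0.03  1.02] rows 0.6
shift in target frame [ 2.54  0.   -0.1 ]
[ 1.4759741  -1.30274543 -0.98859219] [-0.57332304 -0.23258358 -0.00276688]
```

Tip is at about z 61, already inside the lug with almost no force. Continuing down.

Emit:
send_rows:
  increments:
    - [[0.3, 0, 0, 0, 0, 0, 0.8], [0.4, 0, 0, 0, 0, 0, 0.8], [0.4, 0, 0, 0, 0, 0, 0.8], [0.3, 0, 0, 0, 0, 0, 0.8], [0, 0, 0, 0, 0, 0, 0.8]]

```text
clock: 22.1
tool_pos: [603.9, 136.2, 103.0]
tool_rot: [0.498, 0.493, 0.507, -0.502]
contact_force: [1.1, -1.9, 0.3]
grip_width: 11.9
```

```bash
python3 - <<'E'
from h import *
delta([604,137.2,93],target(0,0)[1]);print(pose()[2]["contact_force"],pose()[2]["moment"])
E
python3 pic.py s27 side 250 130 300 180 14
```

```text
now [603.9 136.2 103. ] shift cm(now frame) [ 1.    0.03 -0.1 ] rv deg [ 0.58 -0.03  1.  ] rows 0.2
shift in target frame [ 1.    0.01 -0.1 ]
[ 1.13461269 -1.86442469  0.2670422 ] [-0.64981924 -0.24155357 -0.03062681]
[603.9 136.2 103.1] [ 0.48  0.49 -0.15 -0.01 -0.95  1.11] [ 1.3 -1.8 -2.3]
```

View pics/s27.png

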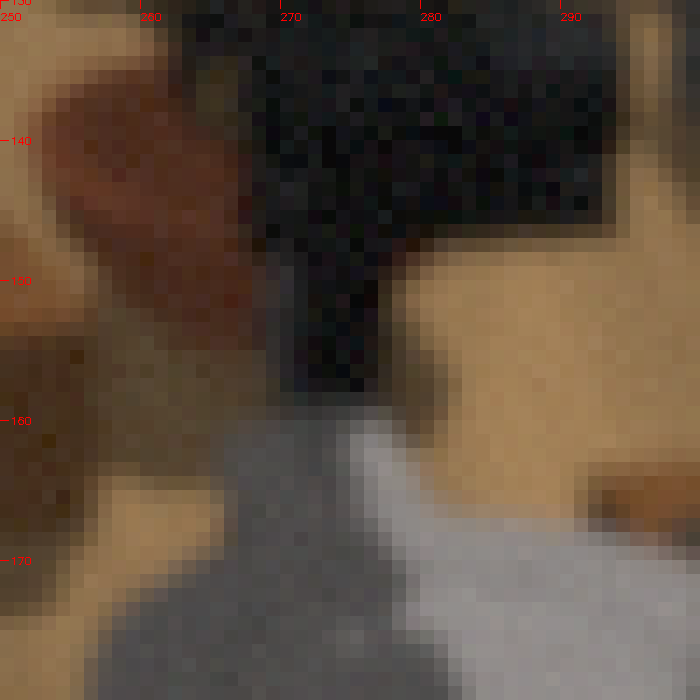

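Emit:
send_rows:
  increments:
    - [[0.3, 0, 0, 0, 0, 0, 0.8], [0.3, 0, 0, 0, 0, 0, 0.8], [0.2, 0, 0, 0, 0, 0, 0.8], [0, 0, 0, 0, 0, 0, 0.8]]

```text
clock: 22.48
tool_pos: [603.8, 136.2, 94.5]
tool_rot: [0.498, 0.493, 0.507, -0.502]
contact_force: [-0.3, -2.2, 0.2]
grip_width: 11.9
```

```bash
python3 - <<'E'
from h import *
delta([604,137.2,93],target(0,0)[1]);print(pose()[2]["contact_force"],pose()[2]["moment"])
E
```

```text
now [603.8 136.2  94.5] shift cm(now frame) [ 0.15  0.02 -0.1 ] rv deg [ 0.58 -0.03  0.99] rows 0.2
shift in target frame [ 0.15  0.02 -0.1 ]
[-0.28302982 -2.18244414  0.19225875] [-0.63063822 -0.23122349  0.01678228]
```

Emit:
send_rows:
  increments:
    - [[0.15, 0, 0, 0, 0, 0, 0.8], [0.1, 0, 0, 0, 0, 0, 0.8], [0, 0, 0, 0, 0, 0, 0.8]]

```text
clock: 22.73
tool_pos: [604.5, 136.3, 93.4]
tool_rot: [0.499, 0.494, 0.507, -0.501]
contact_force: [-0.1, -1.6, -1.5]
grip_width: 11.6
```

```bash
python3 - <<'E'
from h import *
print(pose()[0],pose()[2]["contact_force"],pose()[2]["moment"])
E
```

```text
[604.46159707 136.26238859  93.42221599] [-0.11559322 -1.61160611 -1.45266823] [-0.6669591  -0.14038144  0.03602536]
```

Emit:
send_rows:
  increments:
    - [[0.2, 0, 0, 0, 0, 0, 0.8], [0.1, 0, 0, 0, 0, 0, 0.8]]

```text
clock: 22.9
tool_pos: [605.2, 136.3, 93.2]
tool_rot: [0.5, 0.494, 0.506, -0.5]
contact_force: [-2.3, -2.3, 3.4]
grip_width: 12.2
```

```bash
python3 - <<'E'
from h import *
print(pose()[0],pose()[2]["contact_force"],pose()[2]["moment"])
E
```

```text
[605.15549987 136.27302708  93.22751808] [-2.34237248 -2.28073995  3.37256986] [-0.67621018  0.66823329 -0.03991523]
```

The collar is down on the ear: z stops at 93.2 and Fz rises to 3 N. Releasing.

Emit:
send_rows:
  increments:
    - [[0, 0, 0, 0, 0, 0, 1.6], [0, 0, 0, 0, 0, 0, 2.2], [0, 0, 0, 0, 0, 0, 3.5], [0, 0, 0, 0, 0, 0, 4], [0, 0, 0, 0, 0, 0, 4], [-0.5, 0, 0, 0, 0, 0, 4], [-1, 0, 0, 0, 0, 0, 4], [-1.5, 0, 0, 0, 0, 0, 4], [-2, 0, 0, 0, 0, 0, 4], [-2, 0, 0, 0, 0, 0, 4], [-2, 0, 0, 0, 0, 0, 4], [-1, 0, 0, 0, 0, 0, 4]]

```text
clock: 23.9
tool_pos: [605.2, 137.7, 196.7]
tool_rot: [0.498, 0.493, 0.508, -0.501]
contact_force: [0.2, -0.2, 0.4]
grip_width: 40.2
```

Emit:
send_rows:
  increments:
    - [[-1, -2, -2, 0, 0, 0, 4], [0, -3, -3, 0, 0, 0, 4], [0, -3, -3, 0, 0, 0, 4], [0, -3, -3, 0, 0, 0, 4], [0, -2, -2, 0, 0, 0, 4], [0, 0, 0, 0, 0, 0, 4], [0, 0, 0, 0, 0, 0, 4]]

```text
clock: 24.48
tool_pos: [474.2, 271.0, 220.9]
tool_rot: [0.499, 0.501, 0.505, -0.495]
contact_force: [0.7, 0.5, 1.1]
grip_width: 39.9
```

```bash
python3 pic.py t30 top 180 110 290 200 7;python3 pic.py s30 side 230 120 340 230 7; python3 -c "
from h import *
save(cam('top'),'tf');save(cam('side'),'sf')"
```

```text
[474.6 270.8 221.1] [ 0.81  0.25 -0.19 -0.01 -1.12  0.77] [-0.2  0.1  0.2]
[475.2 270.2 220.6] [ 0.81  0.25 -0.19 -0.01 -1.12  0.77] [-0.4  0.7 -0.8]
```

View pics/t30.png

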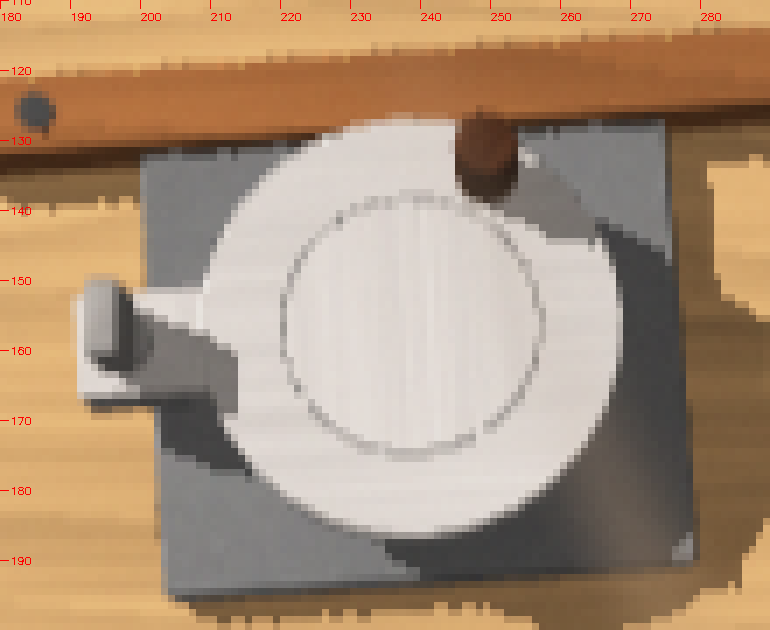

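View pics/s30.png

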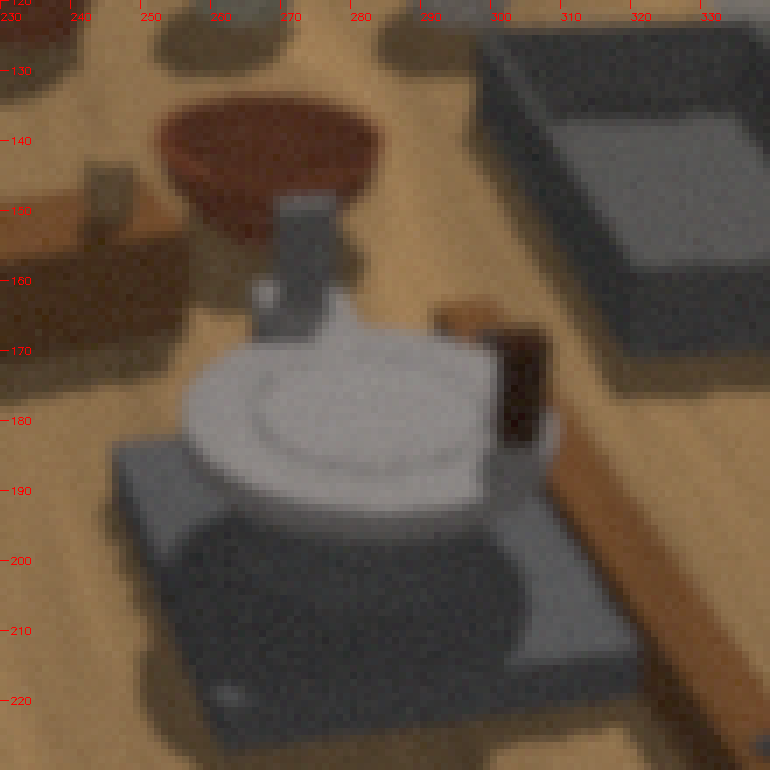

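View pics/tf.png

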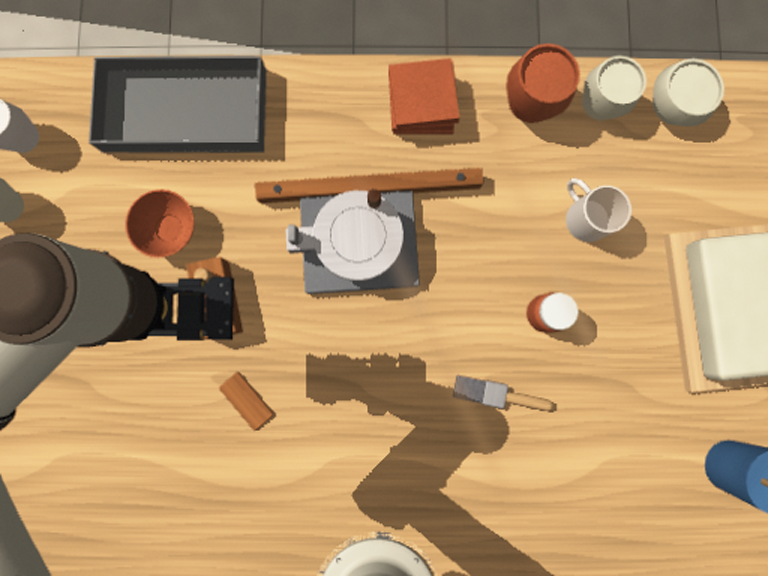

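View pics/sf.png

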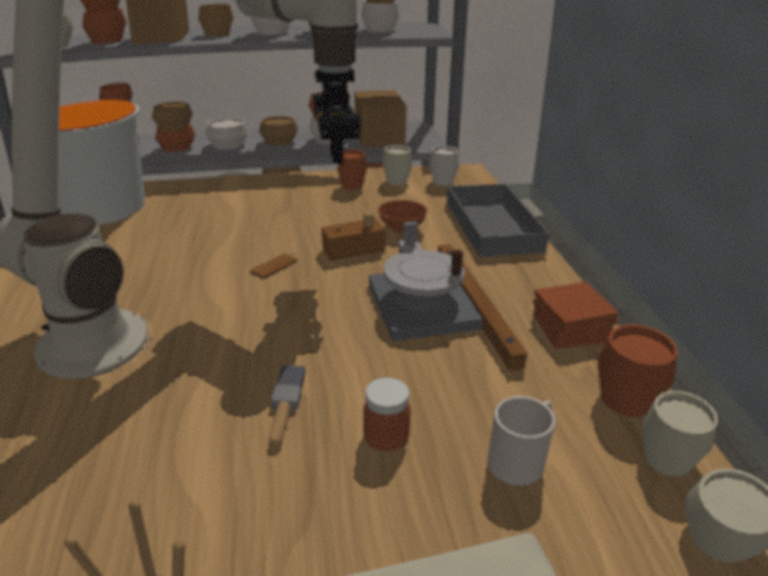

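```bash
python3 - <<'E'
from h import *
c=cam("top");d=cam("side");P=lambda x,y:(x-.5,y-.5)
print("exp top",proj(c,[602.5,137,129])+.5,proj(d,[602.5,137,129])+.5,"bottom",proj(d,[602.5,137,86.5])+.5)
print("pin top",tri(c,P(193.5,155),d,P(273.8,148.5)))
n=np.array([.9971,.0758,0])
for q in ((275.2,127.3),(201,132)):
    X=onz(c,P(*q),25);print(X,X@n)
E
python3 pic.py s31 side 255 135 295 180 16;python3 pic.py t31 top 180 140 220 175 18
```

```text
exp top [[194.55621395 155.91634875]] [[272.94026975 149.25266703]] bottom [[272.47417552 162.13036867]]
pin top (array([604.97024794, 139.28575545, 130.12663492]), np.float64(1.0447472239128524))
[700.54106168 -58.2320579   25.        ] 694.0955026084623
[686.81100387 137.79510979  25.        ] 695.2641212773095
[475.6 269.1 219.3] [ 0.81  0.25 -0.19 -0.01 -1.12  0.77] [ 1.5 -0.4 -0.2]
[475.5 269.1 219.3] [ 0.81  0.25 -0.19 -0.01 -1.12  0.77] [1.1 0.1 0.1]
```

View pics/s31.png

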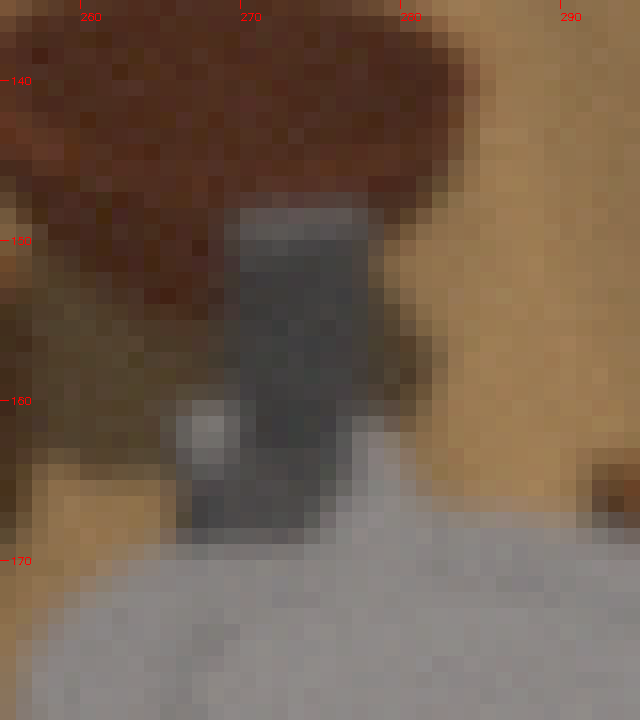

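View pics/t31.png

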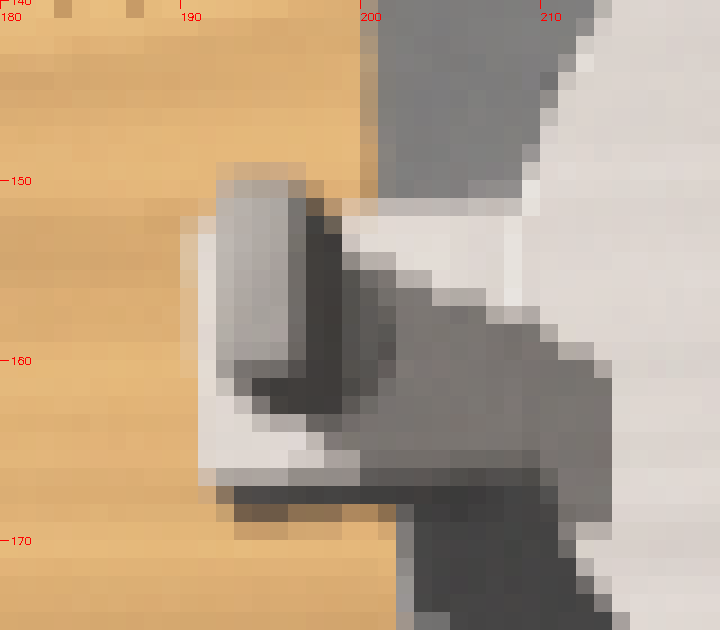

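```bash
python3 - <<'E'
from h import *
c=cam("top")
n=np.array([.9971,.0758]);v=np.array([-.0758,.9971])
for s in(-110,-100,-60,80,110):   # along v from centre ~ v.p of C
    b=n*696.8+v*(v@np.array([610.5,36.6])+s)
    print(s,[ (proj(c,[*b,z])+.5).round(1).tolist() for z in(35,25,0)])
im=c["color"].astype(int).sum(2)//3
for x in (203,207,212,262,266,270,273,279,283): print(x,im[120:140,x])
E
```

```text
-110 [[[278.6, 125.1]], [[278.4, 126.1]], [[277.7, 128.6]]]
-100 [[[274.8, 125.3]], [[274.6, 126.4]], [[274.0, 128.8]]]
-60 [[[259.6, 126.4]], [[259.5, 127.4]], [[259.3, 129.9]]]
80 [[[206.2, 130.1]], [[206.7, 131.0]], [[207.8, 133.4]]]
110 [[[194.8, 130.9]], [[195.4, 131.8]], [[196.8, 134.2]]]
203 [116 112 113 116 118 119 121 116 109  93  66  48  92 125 126 124 122 121
 123 123]
207 [115 112 114 119 118 119 121 119 117  92  52  52  97 123 124 122 124 123
 124 124]
212 [111 109 114 116 116 118 117 117 116  85  44  92 123 123 123 124 124 124
 125 125]
262 [100 103 104 105 106 100  72  48  97 125 127 126 125 125 126 127 128 114
 106 113]
266 [ 99 101 104 103 104  90  59  53  99 125 125 126 127 126 127 124 127 127
 126 127]
270 [ 99 102 103 103 105  83  46  53  96 125 124 126 125 125 125 124 125 126
 127 127]
273 [ 99 100 101 103 101  77  43  65 104 124 124 124 124 124 125 126 127 126
 127 127]
279 [104 100  98 101  90  63  43  42  69  90  88  89  93  93  90  91  91  91
  94  94]
283 [102  99  99 103  84  49  39  49  74  89  89  89  92 144 175 175 175 175
 178 177]
```

```bash
python3 -c "
from h import *
print(r.sense()['clock'],finish_job())"
```

```text
the job is handed in; nothing more can be done
24.9333 None
```

I parked the wheel, turned its head into line, put the pin through both holes and handed the job in at 24.9 s.

**What I did**
- I pushed the base back with both open fingers, which also straightened it, until it was against the stop.
- I then pressed each side in turn. It did not move under 17 N on the right or 33 N on the left, while sliding it had taken only about 11 N.
- I turned the head by the knob without gripping it. The ear hole ended about 1 mm or less from its predicted place.
- I took the pin from the block and lowered it through both holes with almost no force until its collar stopped on the ear at 3 N. Then I let go and moved the arm clear.

**Last checks**
- **Pin:** the cameras put its top at z 130, against 129 expected for a seated collar. It leans about 3° in the loose hole.
- **Other things on the bench:** by eye, the stamp, bowl, jar, mug, brush and rib stand where they were at the start.

**What disagreed**
- **Flushness at the stop:** the top view shows a dark strip about 1.5 px (3 mm) wider than expected along the back edge. It is nearly equal at both ends. The wheel's axis is within 0.3 mm of where a flush base would put it, and the base would not move when pressed. I put the strip down to how the edges show in the picture.
- **Contacts along the way:**
  - The fingertips touched the disc top with about 7 N when I overshot while coming down over the knob.
  - Early on, an arm pose ran up against joint limits. I left it and pushed with less tilt.

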